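# Turn the packed cutter cases right way up and pile them

## Robot

A 6-joint arm with a two-finger parallel gripper is mounted at the origin on the work surface. World frame = base frame: x ahead of the robot, y to its left, z up, the work surface at z = 0. Lengths are in m, angles in rad, forces in N, time in s.
With the tool pointing down it reaches from about 0.25 to 0.775 m from the base axis. Payload 4 kg.
Tool frame: the origin (TCP) lies midway between the tips of the shut fingers; the grasp point (between the pads) lies grip_point_offset behind it (grip_point_offset is the distance from the TCP to the grasp point, in m); z points along the fingers, y is the line along which they close (so a half turn about z gives the same grasp; the last joint's range is limited). The gripper opens to 94 mm and grips with 3 to 60 N. Pads are 16 mm wide; open, the fingers measure 119 mm over their backs; the gripper's body (75 mm by 177 mm) begins 78 mm behind the grasp point.
Start: joints at [1.203, 0.087, 1.371, -0, 1.684, -0.103], TCP at [0.144, 0.531, 0.206] pointing down, gripper open.
Joint ranges: [-3.1, 3.1], [-0.76, 2.03], [0.27, 2.55], [-1.08, 4.22], [0.17, 2.65], [-2.57, 2.57]. Speed limits (rad/s): [2.79, 2.79, 3.14, 3.14, 3.14, 3.14].

## Interface

Orientations are given as [roll, pitch, yaw] about the fixed x, y, z axes, in that order (R = Rz(yaw) Ry(pitch) Rx(roll)).
In Python, from bench import * gives the robot as it stands. The module is installed in compiled form; this text tells all that it offers.
- The arm moves only by the tool apply_moves, never from a script. Its argument "commands" is a list of rows, each a list of 7 numbers: the turn, a rotation vector about the world's x, y, z in rad, then the shift along the world's x, y, z in m, then the opening in per cent of the stroke, from 0 (shut) to 100 (fully open). In form: [[ax, ay, az, x, y, z, jaw], ...]. A call has exactly 5 rows; each row is the pose to reach, as a shift and turn from the pose commanded when the call began; what a row does not reach only later rows make up. A row lasts 1/10 s, in which the tool goes at most 50 mm and 8.59 degrees, less where a joint would pass 70% of its speed; a pose out of reach is approached as far as the arm can. A call with a gripper value outside its range is refused whole. The fingers move at their own pace and stop on an object; the grip force is fixed at half the most. Time passes only in rows, so rows that repeat a pose let the fingers close, or fill a call up. It gives the time, the measured TCP pose, the force, the opening and the grip force at its end, in the units of the state.
- get_obs(): the state, without advancing time (a new reading comes with each control period).
- snapshot(name): name is "side" or "top"; returns a dict with "pixels" (400x640x3 uint8, red, green, blue), "vertical_fov" (degrees; the focal length in pixels is half the picture's height over the tangent of half this angle, whatever the lens; pixels are square), "cx", "cy" (the principal point, pixels), "rvec" (rotation vector, rad) and "tvec" (3), from world to camera coordinates, as OpenCV has them. Camera axes: x right, y down, z forward; pixel columns grow to the right and rows downward; lengths in m; the calibration is good to about 2 mm. A picture is of the moment at which its call begins. There is no depth.
- close_job(): hands the job in; it is judged then, once.
Trained networks look in the newest picture that a camera, given by its name, has taken for a name from the list of things; names that differ only in an ending like _2 or _b are one class to them, and where a whole thing is asked for, a point or a joint stands for the part that bears it (a point fixed in the world has none). Each returns a list of dicts, best first, with "score" (0 to 1); they miss things now and then, are a little off and sometimes report something else, mostly with a low value. They report only what shows in the picture. A call takes as long as a camera call. They do not tell look-alikes from the thing itself.
- masks_of(camera, query): "mask" (400x640 bool, what is visible of it) and "extent" ([left, top, right, bottom] in pixels, round what is visible of it).
- place_of(camera, query): "pixel" ([column, row] in pixels: a listed point, or the origin of a listed thing).
The state is a dict: "time": time; "joint_positions": joint angles; "qvel": joint speeds; "joint_torque": joint torques, N m; "tool_pos": TCP position; "ee_rot": TCP orientation; "wrist_force": force on the tool from outside, world axes, zero at the start; "wrist_torque": the same for the moment, N m; "width": finger opening in m; "finger_force": force on a finger pad.
Only numpy, scipy, OpenCV 4.12 (cv2) and the standard library are available. Lean on these libraries where they do the work, as an engineer would, in place of code of your own. Each camera call takes 0.05 s, during which the arm holds its last target. There are 200 camera calls.

## Task

Two square cutter-ring cases were closed upside down and lie on their lids. Turn each one over so that the lid is on top, keeping its loose lid and base pressed together so that it never comes open, and pile both, nested flat one on another, on the case that already stands on the cardboard. Leave the pile where it is and everything else on the bench alone.

Things in the scene. Friction and masses are not known exactly. Their poses are not given: they have to be found in the camera images.
- case1_base (a point): First case to turn over (60 x 60 mm, four sides alike, 34 mm high plus a 3 mm raised panel on its lid; 0.17 to 0.24 kg): its blue base half, uppermost at the start. The point is the centre of the closed case, on the joint plane between base and lid, 17 mm from the base's foot rim and 17 mm from the lid's flat, 20 mm above the bench at the start. z axis: out of the lid (down at the start); x, y square to the sides.
- case1_lid (a point): Frosted lid half of the first case, 17 mm deep plus the panel (46 mm square, 3 mm high), on which the case lies at the start. Not latched: a 5 mm lip of the base with 0.75 mm play stops sideways sliding; only a grip across the joint line stops it coming away. Same point and axes as the base while closed. Stood on a side with both halves level, the case stays upright and shut.
- case2_base (a point): Second case to turn over (60 x 60 mm, four sides alike, 34 mm high plus a 3 mm raised panel on its lid; 0.17 to 0.24 kg): its blue base half, uppermost at the start. The point is the centre of the closed case, on the joint plane between base and lid, 17 mm from the base's foot rim and 17 mm from the lid's flat, 20 mm above the bench at the start. z axis: out of the lid (down at the start); x, y square to the sides.
- case2_lid (a point): Frosted lid half of the second case, 17 mm deep plus the panel (46 mm square, 3 mm high), on which the case lies at the start. Not latched: a 5 mm lip of the base with 0.75 mm play stops sideways sliding; only a grip across the joint line stops it coming away. Same point and axes as the base while closed. Stood on a side with both halves level, the case stays upright and shut.
- stack_base (a point): Blue base of the case that starts the pile, right way up on the cardboard; same make, same point (centre of the closed case, 17 mm above its underside, 21 mm above the bench) and axes (z up, out of the lid). Loose: pushes shift it. A steel cutter ring (44 mm across, 12 mm thick) lies loose in each case.
- stack_lid (a point): Frosted lid of that case, same point and axes while closed. Each base's underside has a recess 54 mm square, 3.5 mm deep inside its rim; it drops over the 46 mm panel of the lid below (4 mm play each side) when the sides are parallel, any of four ways round. Nested cases sit 34 mm apart centre to centre; one riding on a panel sits up to 3 mm higher or tilted.
- pad: Square of cardboard under the pile, 130 x 130 x 4 mm, stuck to the bench; origin at the centre of its underside, axes along its edges. It may lie on the left, in the middle or on the right, with a case to turn over in each of the other two places, 160 mm or more away. Fixed paper-wrapped piles and a purple crate, up to 105 mm high, stand along the back from 0.7 m ahead of the robot on.
- loose_ring: Bystander: loose steel cutter ring, 44 mm across and 12 mm high, origin under its centre.
- loose_ring2: Bystander: a second loose cutter ring like the first, lying near the cases.
- marker: Bystander: red and black marker pen lying flat, 118 x 15 x 16 mm, long along its x axis, origin under its middle.
- tape: Bystander: roll of brown tape lying flat, 100 mm across and 48 mm high, origin under its centre.
- caliper: Bystander: steel caliper lying flat, 225 mm long along its x axis, 10 mm high, jaws to its -y side near its -x end; origin under the beam, 10 mm off its middle.
Mind the look-alikes: they are no part of the job. What is shaped like the part that bears case2_base but turquoise is not meant. What is shaped like the part that bears case1_base but red is not meant.

How it is judged:
By the outcome, as a careful person would: the job done as asked, in the order asked, and still so for the second after the job is handed in, with the robot touching nothing.
It also fails if it takes over 72 s, if anything falls off the work surface, if the arm or the gripper's body presses on something with over 40 N, if the wrist force passes 120 N, or if a joint passes its speed limit or range.

## Working session

There is one attempt and no reset: what is moved stays moved. The work goes in short steps, Python scripts to look and compute and a tool call to move; the robot and the scene stay as the last step left them, time stands still between calls to the robot, and variables do not carry over. Pictures are saved under pics/ and viewed, at most 10 in all, crops included, and the job is handed in when it is done.

Besides the shell and the picture viewer there is one more tool, called after "Emit:" in YAML: its name, and indented under it one key for each argument. apply_moves: Moves the arm, as the interface text tells. Its arguments: {"type":"object","properties":{"commands":{"type":"array"}},"required":["commands"]}

```bash
mkdir -p pics; cat > h.py <<'E'
from bench import *
import numpy as np, cv2
def snap(n):
    s=snapshot(n); f=200/np.tan(np.radians(s["vertical_fov"])/2)
    s["K"]=np.array([[f,0,s["cx"]],[0,f,s["cy"]],[0,0,1]]); s["R"]=cv2.Rodrigues(np.array(s["rvec"],float))[0]; s["t"]=np.array(s["tvec"],float).ravel(); return s
def save(s,n,box=None,k=1):
    im=s["pixels"][...,::-1]
    if box: im=im[box[1]:box[3],box[0]:box[2]]
    cv2.imwrite("pics/"+n,cv2.resize(im,None,fx=k,fy=k,interpolation=cv2.INTER_CUBIC))
def ray(s,px,z):
    d=s["R"].T@np.linalg.inv(s["K"])@np.array([px[0],px[1],1.]); c=-s["R"].T@s["t"]
    return c+d*(z-c[2])/d[2]
def proj(s,P):
    p=(s["R"]@np.asarray(P,float).T).T+s["t"]; p=p@s["K"].T; return p[:,:2]/p[:,2:]
def tri(ss,pp):
    A=[];b=[]
    for s,p in zip(ss,pp):
        d=s["R"].T@np.linalg.inv(s["K"])@np.array([p[0],p[1],1.]); d/=np.linalg.norm(d); c=-s["R"].T@s["t"]
        M=np.eye(3)-np.outer(d,d); A.append(M); b.append(M@c)
    return np.linalg.solve(sum(A),sum(b))
E
python3 - <<'E'
from h import *
o=get_obs(); print({k:np.round(v,3) for k,v in o.items()})
t=snap("top"); s=snap("side"); save(t,"t0.png"); save(s,"s0.png")
for n,q in (("top",t),("side",s)):
    print(n,-q["R"].T@q["t"],q["K"][0,0])
    for k,z in (("case1_base",.02),("case2_base",.02),("stack_base",.021),("stack_lid",.021),("pad",0),("loose_ring",0),("tape",0),("marker",0),("caliper",0)):
        for r in place_of(n,k): print(n,k,round(r["score"],2),np.round(r["pixel"],1),np.round(ray(q,r["pixel"],z),3)[:2])
E
```

```text
{'time': np.float64(0.0), 'joint_positions': array([ 1.203,  0.088,  1.372, -0.   ,  1.684, -0.103]), 'qvel': array([-0.   , -0.   , -0.001,  0.001, -0.001, -0.002]), 'joint_torque': array([ 1.0000e-03, -3.4018e+01, -3.0243e+01,  7.2000e-02,  3.3000e-02,
       -0.0000e+00]), 'tool_pos': array([0.144, 0.53 , 0.204]), 'ee_rot': array([-3.139, -0.   ,  2.877]), 'wrist_force': array([ 0.417,  0.04 , -0.125]), 'wrist_torque': array([-0.005,  0.113, -0.005]), 'finger_force': np.float64(0.0), 'width': np.float64(0.094)}
top [0.30726088 0.01481702 1.40697881] 465.74692792211476
top case1_base 0.81 [439.5 170.5] [ 0.633 -0.369]
top case1_base 0.55 [421.6 205.5] [ 0.524 -0.31 ]
top case2_base 0.7 [225.1 200.1] [0.537 0.283]
top case2_base 0.7 [186.9 173. ] [0.62  0.401]
top stack_base 0.61 [331.1 197.3] [ 0.547 -0.036]
top stack_lid 0.94 [333.3 198.7] [ 0.543 -0.043]
top pad 0.67 [331.9 197.2] [ 0.551 -0.04 ]
top loose_ring 0.73 [366.3 148.9] [ 0.705 -0.148]
top loose_ring 0.73 [365.  241.8] [ 0.415 -0.139]
top tape 0.69 [424.2 202.1] [ 0.537 -0.323]
top tape 0.66 [166.  218.1] [0.485 0.463]

[... 183 characters left out ...]
.70081429574316
side case1_base 0.84 [409.9 314.8] [ 0.635 -0.387]
side case1_base 0.68 [355.5 296.4] [ 0.527 -0.311]
side case1_base 0.46 [333.3 222.5] [ 0.535 -0.046]
side case2_base 0.77 [327.2 145. ] [0.613 0.384]
side case2_base 0.75 [314.2 158.3] [0.547 0.303]
side case2_base 0.45 [353.6 296.6] [ 0.523 -0.311]
side stack_base 0.62 [335.9 219.2] [ 0.546 -0.035]
side stack_lid 0.75 [335.7 219.8] [ 0.545 -0.037]
side pad 0.61 [333.  224.9] [ 0.537 -0.035]
side loose_ring 0.63 [297.1 255.3] [ 0.414 -0.132]
side loose_ring 0.46 [398.3 243.9] [ 0.699 -0.151]
side tape 0.72 [290.1 142.4] [0.482 0.466]
side marker 0.53 [363.  188.9] [0.676 0.115]
side caliper 0.58 [335.  378.8] [ 0.436 -0.483]
```

View pics/t0.png

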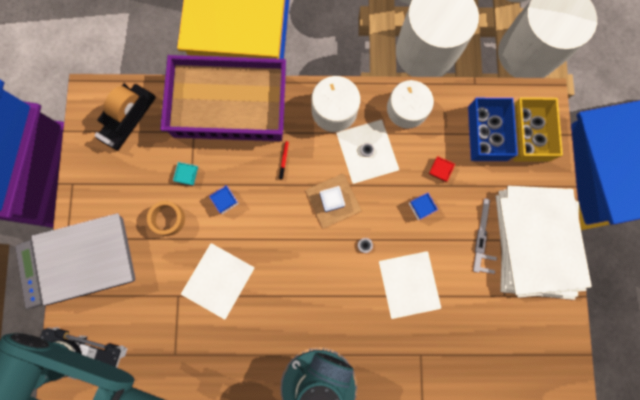

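View pics/s0.png

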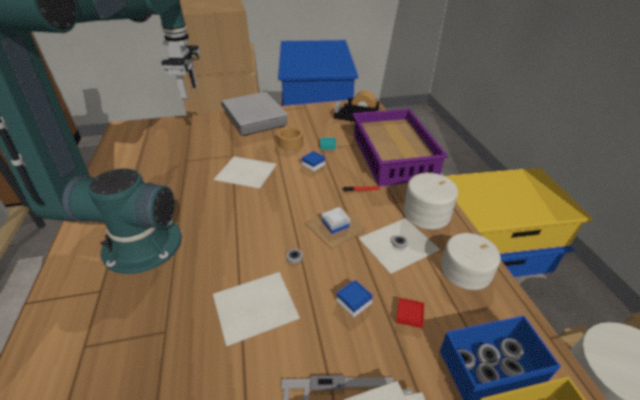

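The top view shows blue bases at (223,200) and (423,206) and a white-lidded case on the cardboard at (332,199). Look-alikes are turquoise at (185,174) and red at (441,170); the blue bin at (490,128) and the ring on paper at (368,149) are not cases. I choose the two blue ones: right is case1 and left is case2. Next I fit their poses.

```bash
cat >> h.py <<'E'
from scipy.optimize import minimize
def cover(s,P3,box,k=8):
    p=proj(s,P3); h=cv2.convexHull(((p-[box[0],box[1]]+.5)*k*16).astype(np.int32))
    m=np.zeros(((box[3]-box[1])*k,(box[2]-box[0])*k),np.uint8); cv2.fillConvexPoly(m,h,255,shift=4)
    return cv2.resize(cv2.GaussianBlur(m,(0,0),k*.7),(box[2]-box[0],box[3]-box[1]),interpolation=cv2.INTER_AREA)/255.
def boxpts(x,y,a,z0,z1,h=.03):
    c,s_=np.cos(a),np.sin(a); q=[(i*h,j*h) for i in(-1,1) for j in(-1,1)]
    return np.array([[x+c*i-s_*j,y+s_*i+c*j,z] for i,j in q for z in(z0,z1)])
def fitcase(views,x,y,z0,z1,kind):
    # kind: function image crop float -> fraction
    data=[]
    for s in views:
        c=proj(s,[[x,y,(z0+z1)/2]])[0]; b=[int(c[0])-32,int(c[1])-32,int(c[0])+32,int(c[1])+32]
        b=[max(b[0],0),max(b[1],0),min(b[2],640),min(b[3],400)]
        data.append((s,b,kind(s["pixels"][b[1]:b[3],b[0]:b[2]].astype(float))))
    def f(v): return sum(((cover(s,boxpts(v[0],v[1],v[2]*10,z0,z1),b)-F)**2).sum() for s,b,F in data)
    best=min((minimize(f,[x,y,a/10],method="Nelder-Mead",options=dict(initial_simplex=[[x,y,a/10],[x+.008,y,a/10],[x,y+.008,a/10],[x,y,a/10+.03]],xatol=1e-5,fatol=1e-3)) for a in(0,.5,1.0)),key=lambda r:r.fun)
    return best.x[0],best.x[1],np.degrees(best.x[2]*10)%90,best.fun
blue=lambda I: np.clip((I[...,2]-I[...,0]-10)/80,0,1)
E
python3 - <<'E'
from h import *
import bench
print({k:getattr(bench,k) for k in dir(bench) if not k.startswith("_") and not callable(getattr(bench,k))}.get("grip_point_offset"),[k for k in dir(bench) if not k.startswith("_")])
t=snap("top"); s=snap("side")
print(t["pixels"][206,423],t["pixels"][200,223],t["pixels"][198,332],t["pixels"][210,340])
for n,x,y in(("c1",.524,-.31),("c2",.542,.293)):
    for nm,v in(("t",[t]),("s",[s]),("ts",[t,s])): print(n,nm,np.round(fitcase(v,x,y,.02,.037,blue),4))
# stack: not-brown fraction
notbrown=lambda I: np.clip((I[...,2]-I[...,0]+55)/60,0,1)
for nm,v in(("t",[t]),("s",[s]),("ts",[t,s])): print("st",nm,np.round(fitcase(v,.546,-.038,.004,.038,notbrown),4))
for n,q in(("top",t),("side",s)):
  for k in("case1_base","case2_base","stack_base","loose_ring2"):
    for r in masks_of(n,k)[:2]: print(n,k,round(r["score"],2),r["extent"],r["mask"].sum())
a=cv2.resize(t["pixels"][140:260,140:500,::-1],None,fx=2.2,fy=2.2,interpolation=3)
b=cv2.resize(s["pixels"][130:340,260:450,::-1],None,fx=1.5,fy=1.5,interpolation=3)
o=np.zeros((a.shape[0]+b.shape[0],800,3),np.uint8);o[:a.shape[0],:a.shape[1]]=a;o[a.shape[0]:,:b.shape[1]]=b;cv2.imwrite("pics/c0.png",o)
E
```

```text
0.0188 ['IKError', 'close_job', 'get_obs', 'grip_point_offset', 'masks_of', 'place_of', 'snapshot']
[ 36  92 200] [ 36  90 201] [249 246 246] [187 136  89]
c1 t [ 0.5224 -0.3133 28.7833 16.9665]
c1 s [ 0.5226 -0.3125 27.6498 36.5698]
c1 ts [ 0.5229 -0.3129 28.3245 54.8258]
c2 t [  0.5398   0.2879  34.6164 129.6171]
c2 s [  0.5403   0.2898  33.2314 138.6907]
c2 ts [  0.5399   0.2881  33.3224 269.8641]
st t [ 5.41800e-01 -3.73000e-02  1.70227e+01  1.08857e+02]
st s [ 5.42600e-01 -3.95000e-02  1.69547e+01  4.69965e+01]
st ts [ 5.423000e-01 -3.800000e-02  1.699360e+01  1.590559e+02]
top case1_base 0.93 [410.0, 191.8, 438.2, 222.8] 473
top case1_base 0.66 [430.3, 159.7, 453.0, 183.8] 380
top case2_base 0.96 [172.9, 160.5, 200.3, 186.1] 460
top case2_base 0.85 [207.9, 186.8, 234.5, 214.3] 413
top loose_ring2 0.55 [357.5, 140.2, 377.1, 158.1] 164
top loose_ring2 0.55 [357.0, 233.5, 373.0, 253.2] 152
side case1_base 0.92 [337.0, 279.4, 371.2, 313.1] 668
side case1_base 0.66 [396.7, 297.5, 422.8, 327.3] 666
side case2_base 0.72 [304.5, 149.7, 325.0, 168.2] 256
side case2_base 0.66 [320.6, 136.5, 337.8, 149.5] 192
side stack_base 0.59 [322.5, 218.9, 351.5, 237.0] 128
side loose_ring2 0.57 [392.7, 235.5, 406.0, 248.1] 164
side loose_ring2 0.54 [291.0, 246.2, 302.9, 265.5] 162
```

View pics/c0.png

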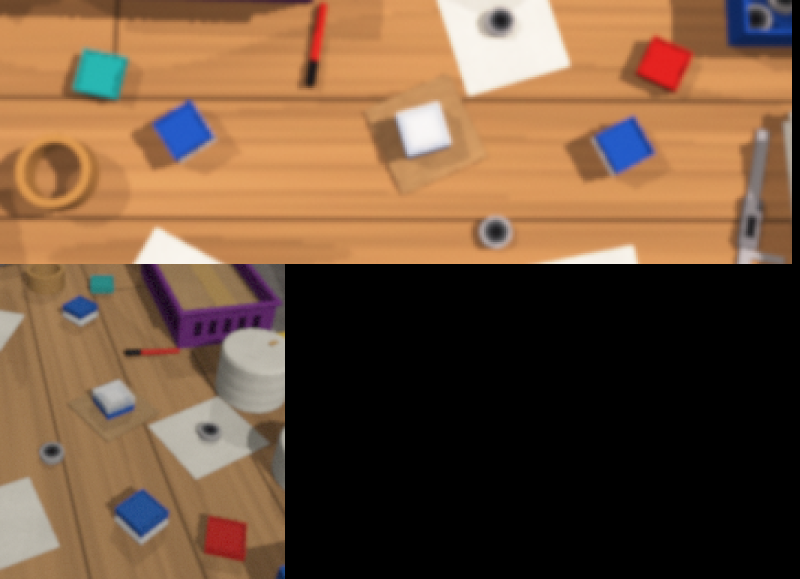

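The crop shows both blue-topped cases on white lids, the red and turquoise decoys apart from them, and the white lid on the cardboard. Case1 is at (0.523, -0.313) with yaw 28°, case2 at (0.540, 0.288) with yaw 33.5°, and the stack at (0.542, -0.038) with yaw 17°. Reach and sizes agree. First I test which way the wrist tilts freely.

Emit:
apply_moves:
  commands:
    - [0, 0, 0, 0, 0, 0.05, 100]
    - [0.04, 0.14, 0, 0, 0, 0.05, 100]
    - [0.08, 0.28, 0, 0, 0, 0.05, 100]
    - [0.08, 0.28, 0, 0, 0, 0.05, 100]
    - [0.08, 0.28, 0, 0, 0, 0.05, 100]

```text
time: 2.0
tool_pos: [0.1448, 0.5305, 0.2549]
ee_rot: [3.139, -0.29, 2.875]
wrist_force: [0.3, -0.6, -0.6]
width: 0.0943
finger_force: 0.0
```

```bash
python3 -c "
from h import *
o=get_obs();print(np.round(o['joint_positions'],3),np.round(o['tool_pos'],4),np.round(o['ee_rot'],3))"
```

```text
[ 1.022  0.101  1.287  0.289  1.823 -0.219] [0.1448 0.5305 0.2549] [ 3.139 -0.29   2.875]
```

```bash
cat >> h.py <<'E'
from scipy.spatial.transform import Rotation as Ro
G=.0188
def Rtool(u,phi):
    a=np.radians(u); U=np.array([np.cos(a),np.sin(a),0]); z=np.array([0,0,-1.])
    return Ro.from_rotvec(U*np.radians(phi))*Ro.from_matrix(np.c_[np.cross(U,z),U,z])
def plan(*wps,start=None):
    """wps: (gx,gy,gz,u,phi); prints per call total turn + TCP shift"""
    o=get_obs()
    if start is None: R=Ro.from_euler("xyz",o["ee_rot"]); g=np.array(o["tool_pos"])-G*R.apply([0,0,1])
    else: g=np.array(start[:3]); R=Rtool(*start[3:])
    print("grasp pt",np.round(g,4),"j",np.round(o["joint_positions"],2))
    for w in wps:
        g2=np.array(w[:3]); R2=Rtool(w[3],w[4]); rv=(R2*R.inv()).as_rotvec()
        n=max(1,int(np.ceil(max(np.linalg.norm(rv)/np.radians(42),np.linalg.norm(g2-g)/.235))))
        p0,R0=g+G*R.apply([0,0,1]),R
        print("->",w)
        for i in range(1,n+1):
            Ri=Ro.from_rotvec(rv*i/n)*R; p=g+(g2-g)*i/n+G*Ri.apply([0,0,1])
            print("   ",np.round((Ri*R0.inv()).as_rotvec(),3).tolist(),np.round(p-p0,4).tolist()); p0,R0=p,Ri
        g,R=g2,R2
E
python3 -c "
from h import *
plan((.523,-.313,.16,-61.7,-20),(.523,-.313,.027,-61.7,-20))"
```

```text
grasp pt [0.15   0.529  0.2729] j [ 1.02  0.1   1.29  0.29  1.82 -0.22]
-> (0.523, -0.313, 0.16, -61.7, -20)
    [-0.202, -0.022, -0.57] [0.0942, -0.2115, -0.0285]
    [-0.202, -0.022, -0.57] [0.0935, -0.2119, -0.0283]
    [-0.202, -0.022, -0.57] [0.0927, -0.2118, -0.028]
    [-0.202, -0.022, -0.57] [0.0921, -0.2112, -0.0278]
-> (0.523, -0.313, 0.027, -61.7, -20)
    [0.0, 0.0, 0.0] [0.0, 0.0, -0.133]
```

Emit:
apply_moves:
  commands:
    - [-0.04, -0.004, -0.114, 0.019, -0.042, 0, 100]
    - [-0.081, -0.009, -0.228, 0.038, -0.085, 0, 100]
    - [-0.121, -0.013, -0.342, 0.056, -0.127, 0, 100]
    - [-0.162, -0.018, -0.456, 0.075, -0.169, 0, 100]
    - [-0.202, -0.022, -0.57, 0.094, -0.212, 0, 100]

```text
time: 2.5
tool_pos: [0.2374, 0.3179, 0.256]
ee_rot: [-2.986, -0.163, 2.268]
wrist_force: [0.4, -0.0, -0.2]
width: 0.0943
finger_force: 0.0
```

Emit:
apply_moves:
  commands:
    - [-0.04, -0.004, -0.114, 0.019, -0.042, 0, 100]
    - [-0.081, -0.009, -0.228, 0.038, -0.085, 0, 100]
    - [-0.121, -0.013, -0.342, 0.056, -0.127, 0, 100]
    - [-0.162, -0.018, -0.456, 0.075, -0.169, 0, 100]
    - [-0.202, -0.022, -0.57, 0.094, -0.212, 0, 100]

```text
time: 3.0
tool_pos: [0.3321, 0.106, 0.2562]
ee_rot: [-2.928, 0.029, 1.691]
wrist_force: [0.9, 0.7, 1.0]
width: 0.094
finger_force: 0.0
```

Emit:
apply_moves:
  commands:
    - [-0.04, -0.004, -0.114, 0.019, -0.042, 0, 100]
    - [-0.081, -0.009, -0.228, 0.038, -0.085, 0, 100]
    - [-0.121, -0.013, -0.342, 0.056, -0.127, 0, 100]
    - [-0.162, -0.018, -0.456, 0.075, -0.169, 0, 100]
    - [-0.202, -0.022, -0.57, 0.093, -0.212, 0, 100]

```text
time: 3.5
tool_pos: [0.4258, -0.1057, 0.2561]
ee_rot: [-2.984, 0.221, 1.112]
wrist_force: [0.4, -0.5, -0.4]
width: 0.0938
finger_force: 0.0
```

Emit:
apply_moves:
  commands:
    - [-0.04, -0.004, -0.114, 0.019, -0.042, 0, 100]
    - [-0.081, -0.009, -0.228, 0.038, -0.085, 0, 100]
    - [-0.121, -0.013, -0.342, 0.056, -0.127, 0, 100]
    - [-0.162, -0.018, -0.456, 0.075, -0.169, 0, 100]
    - [-0.202, -0.022, -0.57, 0.092, -0.211, -0.02, 100]

```text
time: 4.0
tool_pos: [0.5198, -0.3169, 0.2391]
ee_rot: [3.133, 0.345, 0.492]
wrist_force: [0.7, 1.1, -0.0]
width: 0.0939
finger_force: 0.0
```

```bash
python3 -c "
from h import *
plan((.523,-.313,.10,-61.7,-20),(.523,-.313,.027,-61.7,-20))"
```

```text
grasp pt [ 0.5253 -0.3138  0.2568] j [-0.48  0.37  1.01 -0.31  1.94  0.51]
-> (0.523, -0.313, 0.1, -61.7, -20)
    [0.005, 0.007, -0.001] [-0.0024, 0.0009, -0.1568]
-> (0.523, -0.313, 0.027, -61.7, -20)
    [0.0, 0.0, 0.0] [0.0, 0.0, -0.073]
```

Emit:
apply_moves:
  commands:
    - [0, 0, 0, -0.001, 0, -0.03, 100]
    - [0.005, 0.007, 0, -0.002, 0.001, -0.06, 100]
    - [0.005, 0.007, 0, -0.002, 0.001, -0.1, 100]
    - [0.005, 0.007, 0, -0.002, 0.001, -0.14, 100]
    - [0.005, 0.007, 0, -0.002, 0.001, -0.157, 100]

```text
time: 4.5
tool_pos: [0.5139, -0.3125, 0.0742]
ee_rot: [-3.127, 0.356, 0.505]
wrist_force: [-0.8, 1.3, -0.4]
width: 0.094
finger_force: 0.0
```

Emit:
apply_moves:
  commands:
    - [0, 0, 0, 0, 0, -0.02, 100]
    - [0, 0, 0, 0, 0, -0.04, 100]
    - [0, 0, 0, 0, 0, -0.06, 100]
    - [0, 0, 0, 0, 0, -0.072, 100]
    - [0, 0, 0, 0, 0, -0.072, 100]

```text
time: 5.0
tool_pos: [0.5146, -0.3141, 0.0054]
ee_rot: [-3.13, 0.354, 0.502]
wrist_force: [-0.7, 0.4, 0.6]
width: 0.094
finger_force: 0.0
```

```bash
python3 -c "
from h import *
plan((.523,-.313,.027,-61.7,-20))
t=snap('top');s=snap('side')
for v in([t],[s]):print(fitcase(v,.523,-.313,.02,.037,blue))
save(s,'s1.png',(250,170,450,340),4)"
```

```text
grasp pt [ 0.5205 -0.3111  0.023 ] j [-0.48  0.49  1.32 -0.29  1.55  0.63]
-> (0.523, -0.313, 0.027, -61.7, -20)
    [-0.007, -0.009, -0.005] [0.0027, -0.002, 0.004]
(np.float64(0.5303462124413475), np.float64(-0.314283424554166), np.float64(7.399364833343897), np.float64(379.677925677624))
(np.float64(0.5215554801667279), np.float64(-0.31229282944304465), np.float64(29.494733438316597), np.float64(51.464899738081506))
```

View pics/s1.png

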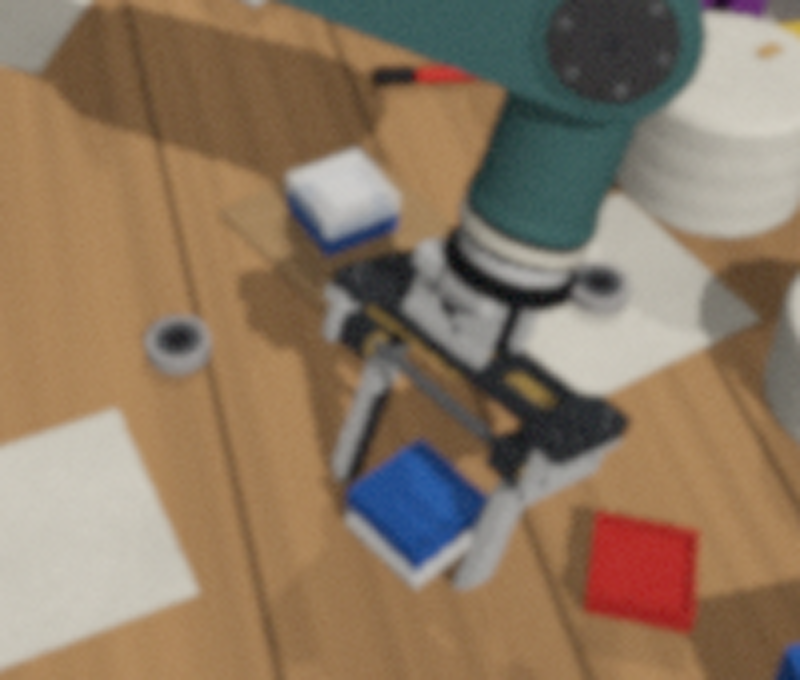

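The crop shows case1 between the open fingers, which line up with its sides, and nothing else touched. I close now, then check the lift.

Emit:
apply_moves:
  commands:
    - [0, 0, 0, 0.002, -0.001, 0.002, 100]
    - [0, 0, 0, 0.002, -0.001, 0.002, 70]
    - [0, 0, 0, 0.002, -0.001, 0.002, 40]
    - [0, 0, 0, 0.002, -0.001, 0.002, 40]
    - [0, 0, 0, 0.002, -0.001, 0.002, 40]

```text
time: 5.6
tool_pos: [0.5169, -0.3162, 0.0087]
ee_rot: [-3.133, 0.352, 0.5]
wrist_force: [0.6, -0.0, -0.3]
width: 0.0653
finger_force: 0.0
```

Emit:
apply_moves:
  commands:
    - [0, 0, 0, 0, 0, 0, 30]
    - [0, 0, 0, 0, 0, 0, 30]
    - [0, 0, 0, 0, 0, 0, 30]
    - [0, 0, 0, 0, 0, 0, 30]
    - [0, 0, 0, 0, 0, 0, 30]

```text
time: 6.1
tool_pos: [0.5169, -0.3163, 0.0085]
ee_rot: [-3.133, 0.352, 0.5]
wrist_force: [0.2, -0.2, 0.7]
width: 0.0595
finger_force: 30.0
```

```bash
python3 -c "
from h import *
o=get_obs();print(o['width'],o['finger_force'],o['wrist_force'])
plan((.523,-.313,.14,-61.7,-20),(.40,.17,.14,0,-20),(.40,.17,.14,0,70),(.40,.17,.034,0,70))"
```

```text
0.05951502276433528 29.975922263693064 [ 0.15842901 -0.16778313  0.69684956]
grasp pt [ 0.5227 -0.3133  0.0262] j [-0.48  0.49  1.31 -0.29  1.55  0.63]
-> (0.523, -0.313, 0.14, -61.7, -20)
    [-0.006, -0.007, -0.003] [0.0004, 0.0002, 0.1138]
-> (0.4, 0.17, 0.14, 0, -20)
    [0.0, -0.0, 0.359] [-0.0396, 0.1592, 0.0]
    [-0.0, -0.0, 0.359] [-0.039, 0.1598, 0.0]
    [0.0, 0.0, 0.359] [-0.0387, 0.1606, 0.0]
-> (0.4, 0.17, 0.14, 0, 70)
    [0.524, 0.0, 0.0] [0.0, 0.0097, -0.0008]
    [0.524, 0.0, 0.0] [0.0, 0.0088, 0.0041]
    [0.524, 0.0, 0.0] [0.0, 0.0056, 0.008]
-> (0.4, 0.17, 0.034, 0, 70)
    [0.0, 0.0, 0.0] [0.0, 0.0, -0.106]
```

Emit:
apply_moves:
  commands:
    - [0, 0, 0, 0, 0, 0.005, 30]
    - [0, 0, 0, 0, 0, 0.02, 30]
    - [0, 0, 0, 0, 0, 0.05, 30]
    - [0, 0, 0, 0, 0, 0.085, 30]
    - [0, 0, 0, 0, 0, 0.115, 30]

```text
time: 6.6
tool_pos: [0.5172, -0.3161, 0.1262]
ee_rot: [-3.134, 0.351, 0.5]
wrist_force: [0.3, 0.4, -0.7]
width: 0.0599
finger_force: 30.0
```

Emit:
apply_moves:
  commands:
    - [0, 0, 0.07, -0.008, 0.032, 0, 30]
    - [0, 0, 0.14, -0.016, 0.064, 0, 30]
    - [0, 0, 0.21, -0.024, 0.096, 0, 30]
    - [0, 0, 0.285, -0.032, 0.128, 0, 30]
    - [0, 0, 0.359, -0.04, 0.159, 0, 30]

```text
time: 7.1
tool_pos: [0.4766, -0.1557, 0.1246]
ee_rot: [-3.133, 0.351, 0.862]
wrist_force: [-0.2, 0.1, -2.7]
width: 0.0599
finger_force: 30.0
```

Emit:
apply_moves:
  commands:
    - [0, 0, 0.07, -0.008, 0.032, 0, 30]
    - [0, 0, 0.14, -0.016, 0.064, 0, 30]
    - [0, 0, 0.21, -0.024, 0.096, 0, 30]
    - [0, 0, 0.285, -0.032, 0.128, 0, 30]
    - [0, 0, 0.359, -0.039, 0.16, 0, 30]

```text
time: 7.6
tool_pos: [0.4375, 0.0043, 0.1247]
ee_rot: [-3.134, 0.351, 1.221]
wrist_force: [0.9, -0.3, -1.7]
width: 0.0602
finger_force: 30.0
```

Emit:
apply_moves:
  commands:
    - [0, 0, 0.07, -0.008, 0.032, 0, 30]
    - [0, 0, 0.14, -0.016, 0.064, 0, 30]
    - [0, 0, 0.21, -0.024, 0.096, 0, 30]
    - [0, 0, 0.285, -0.032, 0.128, 0, 30]
    - [0, 0, 0.359, -0.039, 0.161, 0, 30]

```text
time: 8.1
tool_pos: [0.3984, 0.1653, 0.1247]
ee_rot: [-3.134, 0.351, 1.58]
wrist_force: [1.2, -0.2, -1.0]
width: 0.0598
finger_force: 30.0
```

```bash
python3 -c "
from h import *
o=get_obs();print(o['width'],o['finger_force'],o['wrist_force'])
plan((.40,.17,.14,0,70),(.40,.17,.034,0,70))
s=snap('side');save(s,'s2.png',(250,80,450,240),4)"
```

```text
0.05984390816537799 29.973871281836182 [ 1.20824325 -0.224607   -0.98761065]
grasp pt [0.3985 0.1718 0.1424] j [ 0.5   0.    1.66 -0.3   1.65  0.5 ]
-> (0.4, 0.17, 0.14, 0, 70)
    [0.524, -0.0, -0.004] [0.0005, 0.0091, -0.0017]
    [0.524, -0.0, -0.004] [0.0005, 0.0082, 0.0033]
    [0.524, -0.0, -0.004] [0.0006, 0.005, 0.0072]
-> (0.4, 0.17, 0.034, 0, 70)
    [0.0, 0.0, 0.0] [0.0, 0.0, -0.106]
```

View pics/s2.png

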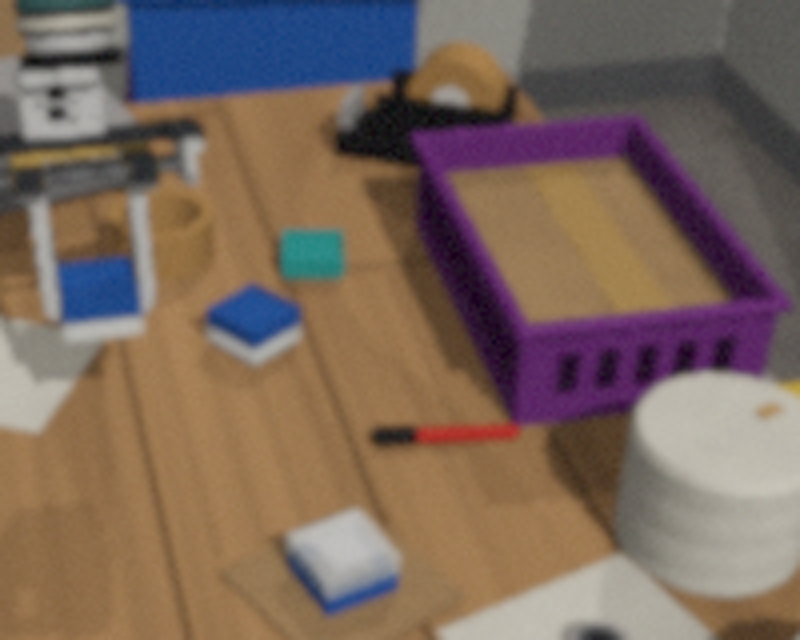

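The case is held closed in the fingers at (100,300) in the crop, and the bystanders are untouched. Now the quarter turn.

Emit:
apply_moves:
  commands:
    - [0.105, 0, 0, 0, 0.002, 0, 30]
    - [0.21, 0, 0, 0, 0.004, -0.001, 30]
    - [0.315, 0, -0.002, 0, 0.006, -0.001, 30]
    - [0.42, 0, -0.003, 0, 0.008, -0.001, 30]
    - [0.524, 0, -0.004, 0.001, 0.009, -0.001, 30]

```text
time: 8.65
tool_pos: [0.4002, 0.1729, 0.1243]
ee_rot: [-3.138, -0.176, 1.574]
wrist_force: [0.2, 0.2, -1.8]
width: 0.0601
finger_force: 30.0
```

Emit:
apply_moves:
  commands:
    - [0.105, 0, 0, 0, 0.002, 0, 30]
    - [0.21, 0, 0, 0, 0.004, 0.001, 30]
    - [0.315, 0, -0.002, 0, 0.006, 0.002, 30]
    - [0.42, 0, -0.003, 0, 0.007, 0.003, 30]
    - [0.524, 0, -0.004, 0.001, 0.008, 0.003, 30]

```text
time: 9.15
tool_pos: [0.4014, 0.18, 0.127]
ee_rot: [-3.14, -0.698, 1.572]
wrist_force: [0.1, -0.3, -3.1]
width: 0.0598
finger_force: 30.0
```

Emit:
apply_moves:
  commands:
    - [0.105, 0, 0, 0, 0.001, 0.002, 30]
    - [0.21, 0, 0, 0, 0.002, 0.003, 30]
    - [0.315, 0, -0.002, 0, 0.003, 0.005, 30]
    - [0.42, 0, -0.003, 0, 0.004, 0.006, 30]
    - [0.524, 0, -0.004, 0.001, 0.005, 0.007, 30]

```text
time: 9.65
tool_pos: [0.4026, 0.1847, 0.1332]
ee_rot: [-3.139, -1.221, 1.569]
wrist_force: [0.2, -0.2, -2.1]
width: 0.0598
finger_force: 30.0
```

```bash
python3 -c "
from h import *
o=get_obs();print(o['width'],o['finger_force'],o['wrist_force'])
plan((.40,.17,.036,0,70),(.40,.17,.030,0,70))"
```

```text
0.05976223814974139 29.98687372310087 [ 0.16524448 -0.17729728 -2.11035729]
grasp pt [0.4026 0.167  0.1396] j [-0.48  0.11  2.01  1.02  1.76 -0.69]
-> (0.4, 0.17, 0.036, 0, 70)
    [0.001, -0.001, -0.001] [-0.0026, 0.003, -0.1036]
-> (0.4, 0.17, 0.03, 0, 70)
    [0.0, 0.0, 0.0] [0.0, 0.0, -0.006]
```

Excellent. I lower most of the way and look before setting it down.

Emit:
apply_moves:
  commands:
    - [0, 0, 0, 0, 0, -0.025, 30]
    - [0, 0, 0, 0, 0, -0.05, 30]
    - [0, 0, 0, 0, 0, -0.08, 30]
    - [0, 0, 0, 0, 0, -0.1, 30]
    - [0, 0, 0, 0, 0, -0.1, 30]

```text
time: 10.15
tool_pos: [0.4012, 0.1856, 0.0311]
ee_rot: [-3.12, -1.22, 1.552]
wrist_force: [0.5, 0.6, -2.5]
width: 0.0598
finger_force: 30.0
```

Emit:
apply_moves:
  commands:
    - [0, 0, 0, 0, 0, -0.001, 30]
    - [0, 0, 0, 0, 0, -0.003, 30]
    - [0, 0, 0, 0, 0, -0.005, 30]
    - [0, 0, 0, 0, 0, -0.007, 30]
    - [0, 0, 0, 0, 0, -0.007, 30]

```text
time: 10.65
tool_pos: [0.402, 0.1858, 0.0257]
ee_rot: [-3.13, -1.22, 1.562]
wrist_force: [0.7, -0.4, -2.6]
width: 0.0598
finger_force: 30.0
```

```bash
python3 -c "
from h import *
o=get_obs();print(o['width'],o['finger_force'],o['wrist_force'],o['wrist_torque'])
plan((.40,.17,.030,0,70))
t=snap('top');s=snap('side')
a=cv2.resize(t['pixels'][170:270,190:350,::-1],None,fx=5,fy=3.0*5/3,interpolation=3)[:300];
a=cv2.resize(t['pixels'][170:270,200:333,::-1],None,fx=3,fy=3,interpolation=3);b=cv2.resize(s['pixels'][120:220,200:333,::-1],None,fx=3,fy=3,interpolation=3)
cv2.imwrite('pics/c3.png',np.hstack([a,b]))"
```

```text
0.059805642310328366 29.986832176800817 [ 0.67197647 -0.41718896 -2.63276649] [-0.76103752  0.09198486 -0.04935887]
grasp pt [0.402  0.1682 0.0321] j [-0.47  0.34  2.04  0.99  1.62 -0.9 ]
-> (0.4, 0.17, 0.03, 0, 70)
    [0.002, -0.004, -0.001] [-0.002, 0.0019, -0.0021]
```

View pics/c3.png

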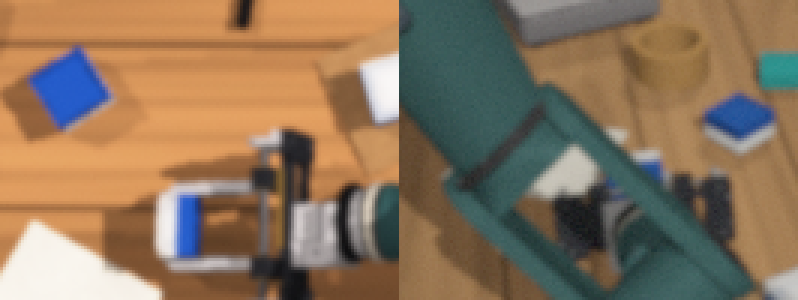

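The top crop shows the case standing on its side, white lid to the left (+y) and blue base toward the gripper, still closed. Now the last 2 mm down until contact.

Emit:
apply_moves:
  commands:
    - [0, 0, 0, 0, 0, -0.0005, 30]
    - [0, 0, 0, 0, 0, -0.001, 30]
    - [0, 0, 0, 0, 0, -0.0015, 30]
    - [0, 0, 0, 0, 0, -0.002, 30]
    - [0, 0, 0, 0, 0, -0.002, 30]

```text
time: 11.25
tool_pos: [0.402, 0.1859, 0.0238]
ee_rot: [-3.129, -1.221, 1.56]
wrist_force: [0.2, 0.3, -1.1]
width: 0.0601
finger_force: 30.0
```

Emit:
apply_moves:
  commands:
    - [0, 0, 0, 0, 0, 0, 30]
    - [0, 0, 0, 0, 0, -0.0003, 30]
    - [0, 0, 0, 0, 0, -0.0006, 30]
    - [0, 0, 0, 0, 0, -0.001, 30]
    - [0, 0, 0, 0, 0, -0.001, 30]

```text
time: 11.75
tool_pos: [0.4019, 0.1859, 0.0237]
ee_rot: [-3.131, -1.223, 1.563]
wrist_force: [-1.7, -3.0, 5.6]
width: 0.0599
finger_force: 30.0
```

Emit:
apply_moves:
  commands:
    - [0, 0, 0, 0, 0, 0, 68]
    - [0, 0, 0, 0, 0, 0, 75]
    - [0, 0, 0, 0, 0, 0, 90]
    - [0, 0, 0, 0, 0, 0, 100]
    - [0, 0, 0, 0, 0, 0, 100]

```text
time: 12.25
tool_pos: [0.4019, 0.1859, 0.0224]
ee_rot: [-3.128, -1.22, 1.559]
wrist_force: [0.3, 0.6, 0.3]
width: 0.0909
finger_force: 0.0
```

Emit:
apply_moves:
  commands:
    - [0, 0, 0, 0, -0.01, 0.004, 100]
    - [0, 0, 0, 0, -0.03, 0.011, 100]
    - [0, 0, 0, 0, -0.056, 0.02, 100]
    - [0, 0, 0, 0, -0.084, 0.03, 100]
    - [0, 0, 0, 0, -0.112, 0.05, 100]

```text
time: 12.75
tool_pos: [0.4013, 0.0725, 0.0726]
ee_rot: [-3.122, -1.221, 1.553]
wrist_force: [1.3, -0.6, -0.5]
width: 0.094
finger_force: 0.0
```

```bash
python3 -c "
from h import *
plan((.40,.10,.20,0,40),(.40,.168,.20,0,-15),(.40,.168,.033,0,-15))
t=snap('top');
print(fitcase([t],.402,.153,.0,.06,blue))
a=cv2.resize(t['pixels'][170:270,200:333,::-1],None,fx=4,fy=4,interpolation=3);
cv2.imwrite('pics/c4.png',a)"
```

```text
grasp pt [0.4014 0.0549 0.079 ] j [-0.69  0.32  1.91  0.85  1.84 -0.88]
-> (0.4, 0.1, 0.2, 0, 40)
    [-0.523, -0.007, 0.001] [-0.0013, 0.0395, 0.113]
-> (0.4, 0.168, 0.2, 0, -15)
    [-0.48, 0.0, 0.0] [0.0, 0.026, -0.004]
    [-0.48, 0.0, 0.0] [0.0, 0.0251, 0.0002]
-> (0.4, 0.168, 0.033, 0, -15)
    [0.0, 0.0, 0.0] [0.0, 0.0, -0.167]
(np.float64(0.39876208988087336), np.float64(0.16115999474296522), np.float64(53.19272974750843), np.float64(278.27634761870434))
```

View pics/c4.png

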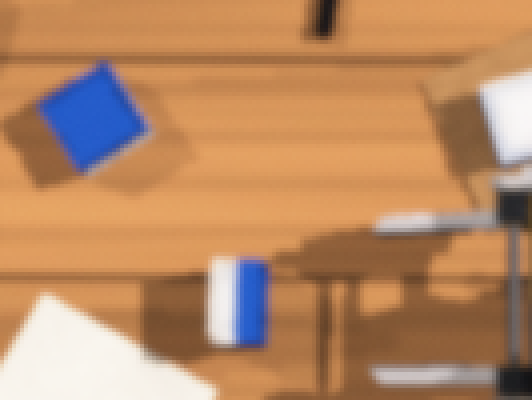

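The case stands upright and shut at about crop (238,302). I check the joint line by pixel and by bookkeeping (expected y≈0.174).

```bash
python3 -c "
from h import *
t=snap('top')
for c in ((237,300),(207,258),(269,258),(209,345),(268,346)): print(np.round(ray(t,(200+(c[0]+.5)/4-.5,170+(c[1]+.5)/4-.5),.06),4))
plan((.402,.174,.20,0,40),(.402,.174,.20,0,-15),(.402,.174,.033,0,-15))
"
```

```text
[0.4013 0.1732 0.06  ]
[0.4315 0.1956 0.06  ]
[0.4317 0.1509 0.06  ]
[0.3691 0.1924 0.06  ]
[0.3685 0.1502 0.06  ]
grasp pt [0.4044 0.0523 0.0807] j [-0.69  0.32  1.91  0.85  1.84 -0.88]
-> (0.402, 0.174, 0.2, 0, 40)
    [-0.518, 0.002, 0.003] [-0.0024, 0.1161, 0.1115]
-> (0.402, 0.174, 0.2, 0, -15)
    [-0.48, 0.0, 0.0] [0.0, -0.008, -0.004]
    [-0.48, 0.0, 0.0] [0.0, -0.0089, 0.0002]
-> (0.402, 0.174, 0.033, 0, -15)
    [0.0, 0.0, 0.0] [0.0, 0.0, -0.167]
```

Emit:
apply_moves:
  commands:
    - [-0.1, 0, 0, 0, 0, 0.045, 100]
    - [-0.21, 0, 0, 0, 0.01, 0.08, 100]
    - [-0.31, 0, 0, 0, 0.045, 0.11, 100]
    - [-0.42, 0, 0, -0.001, 0.085, 0.112, 100]
    - [-0.52, 0, 0, -0.001, 0.116, 0.112, 100]

```text
time: 13.35
tool_pos: [0.4011, 0.1911, 0.1861]
ee_rot: [3.141, -0.696, 1.569]
wrist_force: [0.9, 0.3, -0.8]
width: 0.094
finger_force: 0.0
```

Emit:
apply_moves:
  commands:
    - [-0.096, 0, 0, 0, -0.002, -0.001, 100]
    - [-0.192, 0, 0, 0, -0.003, -0.002, 100]
    - [-0.288, 0, 0, 0, -0.005, -0.003, 100]
    - [-0.384, 0, 0, 0, -0.006, -0.003, 100]
    - [-0.48, 0, 0, 0, -0.008, -0.004, 100]

```text
time: 13.85
tool_pos: [0.4004, 0.182, 0.1804]
ee_rot: [-3.139, -0.216, 1.568]
wrist_force: [-0.4, 0.8, 0.8]
width: 0.0942
finger_force: 0.0
```

Emit:
apply_moves:
  commands:
    - [-0.096, 0, 0, 0, -0.002, 0, 100]
    - [-0.192, 0, 0, 0, -0.004, 0, 100]
    - [-0.288, 0, 0, 0, -0.006, 0, 100]
    - [-0.384, 0, 0, 0, -0.008, 0, 100]
    - [-0.48, 0, 0, 0, -0.009, 0, 100]

```text
time: 14.35
tool_pos: [0.4004, 0.173, 0.1802]
ee_rot: [-3.14, 0.264, 1.568]
wrist_force: [-0.3, 0.0, -0.3]
width: 0.094
finger_force: 0.0
```

```bash
python3 -c "
from h import *
plan((.402,.174,.20,0,-15),(.402,.174,.033,0,-15))
"
```

```text
grasp pt [0.4004 0.1779 0.1984] j [ 0.46 -0.06  1.59 -0.24  1.73  0.44]
-> (0.402, 0.174, 0.2, 0, -15)
    [0.002, -0.001, 0.003] [0.0016, -0.0039, 0.0016]
-> (0.402, 0.174, 0.033, 0, -15)
    [0.0, 0.0, 0.0] [0.0, 0.0, -0.167]
```

Emit:
apply_moves:
  commands:
    - [0, 0, 0, 0.001, -0.004, -0.02, 100]
    - [0, 0, 0, 0.001, -0.004, -0.05, 100]
    - [0, 0, 0, 0.001, -0.004, -0.085, 100]
    - [0, 0, 0, 0.001, -0.004, -0.12, 100]
    - [0, 0, 0, 0.001, -0.004, -0.145, 100]

```text
time: 14.85
tool_pos: [0.3997, 0.1683, 0.0323]
ee_rot: [-3.136, 0.261, 1.569]
wrist_force: [-0.0, -0.1, -0.7]
width: 0.094
finger_force: 0.0
```

Emit:
apply_moves:
  commands:
    - [0, 0, 0, 0, 0, -0.01, 100]
    - [0, 0, 0, 0, 0, -0.02, 100]
    - [0, 0, 0, 0, 0, -0.02, 100]
    - [0, 0, 0, 0, 0, -0.02, 100]
    - [0, 0, 0, 0, 0, -0.02, 100]

```text
time: 15.35
tool_pos: [0.403, 0.1693, 0.0168]
ee_rot: [3.14, 0.259, 1.566]
wrist_force: [-0.4, -0.4, 0.2]
width: 0.0937
finger_force: 0.0
```

```bash
python3 -c "
from h import *
plan((.402,.174,.033,0,-15))
plan((.402,.174,.033,0,-15))
"
```

```text
grasp pt [0.403  0.1741 0.035 ] j [ 0.45  0.06  1.81 -0.24  1.39  0.51]
-> (0.402, 0.174, 0.033, 0, -15)
    [-0.003, 0.001, 0.004] [-0.001, -0.0002, -0.002]
grasp pt [0.403  0.1741 0.035 ] j [ 0.45  0.06  1.81 -0.24  1.39  0.51]
-> (0.402, 0.174, 0.033, 0, -15)
    [-0.003, 0.001, 0.004] [-0.001, -0.0002, -0.002]
```

Emit:
apply_moves:
  commands:
    - [0, 0, 0, -0.001, 0, 0, 80]
    - [0, 0, 0, -0.001, 0, 0, 60]
    - [0, 0, 0, -0.001, 0, 0, 40]
    - [0, 0, 0, -0.001, 0, 0, 30]
    - [0, 0, 0, -0.001, 0, 0, 30]

```text
time: 15.85
tool_pos: [0.4011, 0.1689, 0.0156]
ee_rot: [-3.141, 0.26, 1.567]
wrist_force: [0.2, -0.3, -0.0]
width: 0.0599
finger_force: 30.0
```

Emit:
apply_moves:
  commands:
    - [0, 0, 0, 0, 0, 0, 30]
    - [0, 0, 0, 0, 0, 0, 30]
    - [0, 0, 0, 0, 0, 0, 30]
    - [0, 0, 0, 0, 0, 0, 30]
    - [0, 0, 0, 0, 0, 0, 30]

```text
time: 16.35
tool_pos: [0.4011, 0.1689, 0.0156]
ee_rot: [-3.141, 0.26, 1.567]
wrist_force: [0.8, 0.2, 0.4]
width: 0.0599
finger_force: 30.0
```

Emit:
apply_moves:
  commands:
    - [0, 0, 0, 0, 0, 0.003, 30]
    - [0, 0, 0, 0, 0, 0.015, 30]
    - [0, 0, 0, 0, 0, 0.05, 30]
    - [0, 0, 0, 0, 0, 0.1, 30]
    - [0, 0, 0, 0, 0, 0.13, 30]

```text
time: 16.85
tool_pos: [0.4018, 0.1693, 0.1496]
ee_rot: [3.139, 0.258, 1.566]
wrist_force: [1.4, 0.6, -1.9]
width: 0.06
finger_force: 30.0
```

```bash
python3 -c "
from h import *
plan((.402,.174,.165,0,-15),(.46,.10,.165,17,75),(.5437,-.0428,.16,17,75),start=None)
"
```

```text
grasp pt [0.4017 0.1741 0.1677] j [ 0.45 -0.05  1.65 -0.23  1.66  0.45]
-> (0.402, 0.174, 0.165, 0, -15)
    [-0.004, 0.003, 0.004] [0.0002, -0.0002, -0.0027]
-> (0.46, 0.1, 0.165, 17, 75)
    [0.519, 0.078, 0.078] [0.0179, -0.0151, 0.0]
    [0.519, 0.078, 0.078] [0.0174, -0.0165, 0.0049]
    [0.519, 0.078, 0.078] [0.0174, -0.0202, 0.0084]
-> (0.5437, -0.0428, 0.16, 17, 75)
    [0.0, 0.0, 0.0] [0.0837, -0.1428, -0.005]
```

Emit:
apply_moves:
  commands:
    - [0.104, 0.016, 0.016, 0.004, -0.003, 0, 30]
    - [0.208, 0.031, 0.031, 0.007, -0.006, 0, 30]
    - [0.311, 0.047, 0.047, 0.011, -0.009, 0, 30]
    - [0.415, 0.062, 0.062, 0.014, -0.012, 0, 30]
    - [0.519, 0.078, 0.078, 0.018, -0.015, 0, 30]

```text
time: 17.35
tool_pos: [0.419, 0.1536, 0.147]
ee_rot: [-3.084, -0.265, 1.649]
wrist_force: [-0.3, -0.4, -2.2]
width: 0.0602
finger_force: 30.0
```

Emit:
apply_moves:
  commands:
    - [0.104, 0.016, 0.016, 0.004, -0.003, 0, 30]
    - [0.208, 0.031, 0.031, 0.007, -0.006, 0.001, 30]
    - [0.311, 0.047, 0.047, 0.011, -0.01, 0.002, 30]
    - [0.415, 0.062, 0.062, 0.014, -0.013, 0.004, 30]
    - [0.519, 0.078, 0.078, 0.017, -0.017, 0.005, 30]

```text
time: 17.85
tool_pos: [0.4364, 0.1359, 0.1516]
ee_rot: [-3.062, -0.788, 1.717]
wrist_force: [-0.5, 0.9, -2.7]
width: 0.0601
finger_force: 30.0
```

Emit:
apply_moves:
  commands:
    - [0.104, 0.016, 0.016, 0.004, -0.004, 0.001, 30]
    - [0.208, 0.031, 0.031, 0.007, -0.008, 0.003, 30]
    - [0.311, 0.047, 0.047, 0.011, -0.012, 0.005, 30]
    - [0.415, 0.062, 0.062, 0.014, -0.016, 0.006, 30]
    - [0.519, 0.078, 0.078, 0.017, -0.02, 0.008, 30]

```text
time: 18.35
tool_pos: [0.4535, 0.1157, 0.1587]
ee_rot: [-3.131, -1.311, 1.861]
wrist_force: [-0.0, 0.8, -2.6]
width: 0.0599
finger_force: 30.0
```

Emit:
apply_moves:
  commands:
    - [0, 0, 0, 0.016, -0.028, 0, 30]
    - [0, 0, 0, 0.033, -0.057, 0, 30]
    - [0, 0, 0, 0.05, -0.085, 0, 30]
    - [0, 0, 0, 0.067, -0.114, 0, 30]
    - [0, 0, 0, 0.084, -0.143, 0, 30]

```text
time: 18.85
tool_pos: [0.5376, -0.0277, 0.1585]
ee_rot: [-3.124, -1.308, 1.854]
wrist_force: [-0.3, -0.4, -1.0]
width: 0.0599
finger_force: 30.0
```

```bash
python3 -c "
from h import *
plan((.5437,-.0428,.065,17,75))
t=snap('top');s=snap('side')
a=cv2.resize(t['pixels'][150:250,270:403,::-1],None,fx=3,fy=3,interpolation=3);b=cv2.resize(s['pixels'][150:250,270:403,::-1],None,fx=3,fy=3,interpolation=3)
cv2.imwrite('pics/c5.png',np.hstack([a,b]))
"
```

```text
grasp pt [ 0.543  -0.045   0.1634] j [-0.58  0.68  1.21  0.91  2.25 -0.68]
-> (0.5437, -0.0428, 0.065, 17, 75)
    [0.002, -0.004, -0.003] [0.0008, 0.0022, -0.0983]
```

View pics/c5.png

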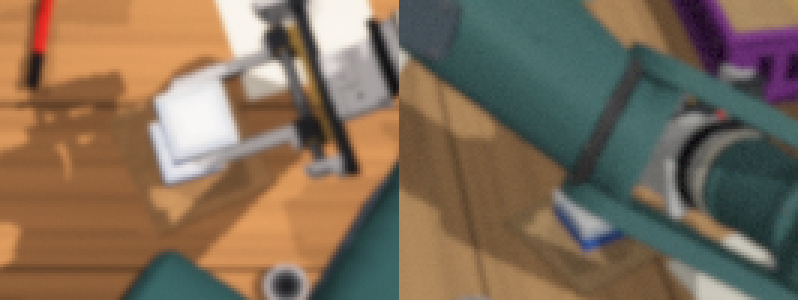

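Case1 hangs lid-up, parallel to the stack lid below it (crop 195,120 over 165,150; the shift is parallax). Descending to just above the panel.

Emit:
apply_moves:
  commands:
    - [0, 0, 0, 0, 0.001, -0.02, 30]
    - [0, 0, 0, 0.001, 0.002, -0.045, 30]
    - [0, 0, 0, 0.001, 0.002, -0.07, 30]
    - [0, 0, 0, 0.001, 0.002, -0.09, 30]
    - [0, 0, 0, 0.001, 0.002, -0.098, 30]

```text
time: 19.45
tool_pos: [0.5371, -0.0234, 0.0586]
ee_rot: [-3.113, -1.312, 1.844]
wrist_force: [-0.5, 0.2, -2.1]
width: 0.0599
finger_force: 30.0
```

Emit:
apply_moves:
  commands:
    - [0, 0, 0, 0, 0, 0, 30]
    - [0, 0, 0, 0, 0, 0, 30]
    - [0, 0, 0, 0, 0, 0, 30]
    - [0, 0, 0, 0, 0, 0, 30]
    - [0, 0, 0, 0, 0, 0, 30]

```text
time: 19.95
tool_pos: [0.5382, -0.0244, 0.0612]
ee_rot: [-3.129, -1.309, 1.858]
wrist_force: [0.4, -0.1, -1.7]
width: 0.0595
finger_force: 30.0
```

```bash
python3 -c "
from h import *
plan((.5437,-.0428,.055,17,75))
t=snap('top')
g=t['pixels'][170:225,300:370]
nb=lambda I: np.clip((I[...,2]-I[...,0]+55)/60,0,1)
# lid-only white mask fit
w=lambda I: np.clip((I.min(-1)-185)/50,0,1)
print(fitcase([t],.5423,-.038,.065,.082,w))
for x,y,z in((.5423,-.038,.041),(.5423,-.038,.075)): print(np.round(proj(t,[[x,y,z]]),1))
cv2.imwrite('pics/c6.png',cv2.resize(g[...,::-1],None,fx=9,fy=9,interpolation=2))
"
```

```text
grasp pt [ 0.5436 -0.0417  0.0661] j [-0.58  0.8   1.23  0.83  2.15 -0.81]
-> (0.5437, -0.0428, 0.055, 17, 75)
    [0.001, -0.003, -0.003] [0.0002, -0.0011, -0.0111]
(np.float64(0.5465171256754446), np.float64(-0.03759248701846829), np.float64(19.36748549284601), np.float64(63.262072741253355))
[[331.9 197.8]]
[[332.3 195.9]]
```

View pics/c6.png

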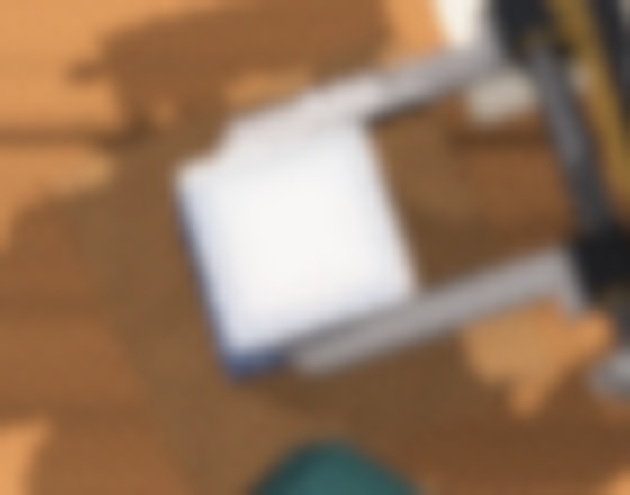

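The held lid's corners (crop 180,175 / 415,285) put its centre within 2 mm of the stack's, sides parallel. Lowering slowly.

Emit:
apply_moves:
  commands:
    - [0, 0, 0, 0, 0, -0.002, 30]
    - [0, 0, 0, 0, 0, -0.004, 30]
    - [0, 0, 0, 0, 0, -0.006, 30]
    - [0, 0, 0, 0, 0, -0.007, 30]
    - [0, 0, 0, 0, 0, -0.008, 30]

```text
time: 20.5
tool_pos: [0.5379, -0.0241, 0.0523]
ee_rot: [-3.123, -1.31, 1.853]
wrist_force: [0.2, -0.7, -1.7]
width: 0.0597
finger_force: 30.0
```

Emit:
apply_moves:
  commands:
    - [0, 0, 0, 0, 0, -0.0005, 30]
    - [0, 0, 0, 0, 0, -0.001, 30]
    - [0, 0, 0, 0, 0, -0.0015, 30]
    - [0, 0, 0, 0, 0, -0.002, 30]
    - [0, 0, 0, 0, 0, -0.002, 30]

```text
time: 21.0
tool_pos: [0.538, -0.0241, 0.0505]
ee_rot: [-3.124, -1.31, 1.854]
wrist_force: [-1.7, 1.0, -1.6]
width: 0.0598
finger_force: 30.0
```

Emit:
apply_moves:
  commands:
    - [0, 0, 0, 0, 0, -0.0003, 30]
    - [0, 0, 0, 0, 0, -0.0006, 30]
    - [0, 0, 0, 0, 0, -0.001, 30]
    - [0, 0, 0, 0, 0, -0.001, 30]
    - [0, 0, 0, 0, 0, -0.001, 30]

```text
time: 21.5
tool_pos: [0.538, -0.0242, 0.0498]
ee_rot: [-3.126, -1.31, 1.855]
wrist_force: [-0.7, -0.5, -0.3]
width: 0.0598
finger_force: 30.0
```

Emit:
apply_moves:
  commands:
    - [0, 0, 0, 0, 0, -0.0003, 30]
    - [0, 0, 0, 0, 0, -0.0006, 30]
    - [0, 0, 0, 0, 0, -0.0006, 30]
    - [0, 0, 0, 0, 0, -0.0006, 30]
    - [0, 0, 0, 0, 0, -0.0006, 30]

```text
time: 22.0
tool_pos: [0.5379, -0.0242, 0.0496]
ee_rot: [-3.128, -1.311, 1.858]
wrist_force: [-0.2, -0.5, 4.2]
width: 0.0595
finger_force: 30.0
```

Emit:
apply_moves:
  commands:
    - [0, 0, 0, 0, 0, 0, 67]
    - [0, 0, 0, 0, 0, 0, 72]
    - [0, 0, 0, 0, 0, 0, 85]
    - [0, 0, 0, 0, 0, 0, 100]
    - [0, 0, 0, 0, 0, 0, 100]

```text
time: 22.5
tool_pos: [0.5379, -0.0241, 0.0487]
ee_rot: [-3.123, -1.31, 1.853]
wrist_force: [1.2, -0.3, -0.4]
width: 0.0878
finger_force: 0.0
```

```bash
python3 -c "
from h import *
g=(.5437,-.0428,.055)
plan((.5437+.115*.29,-.0428-.115*.956,.09,17,75),(.54,.0,.24,17,20),(.54,.288,.14,33.5,-20),(.54,.288,.0265,33.5,-20))
"
```

```text
grasp pt [ 0.5433 -0.0415  0.0536] j [-0.58  0.82  1.23  0.82  2.14 -0.83]
-> (0.57705, -0.15274, 0.09, 17, 75)
    [0.001, -0.005, -0.003] [0.0338, -0.1113, 0.0364]
-> (0.54, 0.0, 0.24, 17, 20)
    [-0.459, -0.14, -0.0] [-0.0173, 0.0723, 0.0672]
    [-0.459, -0.14, -0.0] [-0.0164, 0.0693, 0.07]
-> (0.54, 0.288, 0.14, 33.5, -20)
    [-0.317, -0.149, 0.138] [0.0023, 0.1381, -0.0511]
    [-0.317, -0.149, 0.138] [0.0031, 0.1384, -0.0489]
-> (0.54, 0.288, 0.0265, 33.5, -20)
    [0.0, 0.0, 0.0] [0.0, 0.0, -0.1135]
```

Emit:
apply_moves:
  commands:
    - [0, 0, 0, 0.004, -0.012, 0.002, 100]
    - [0, 0, 0, 0.012, -0.038, 0.008, 100]
    - [0, 0, 0, 0.02, -0.065, 0.016, 100]
    - [0, 0, 0, 0.028, -0.09, 0.025, 100]
    - [0, 0, 0, 0.034, -0.111, 0.037, 100]

```text
time: 23.0
tool_pos: [0.5722, -0.1372, 0.0858]
ee_rot: [-3.122, -1.31, 1.851]
wrist_force: [-0.6, -0.5, 0.0]
width: 0.0945
finger_force: 0.0
```

Emit:
apply_moves:
  commands:
    - [-0.092, -0.028, 0, 0, 0, 0.035, 100]
    - [-0.184, -0.056, 0, 0, 0, 0.07, 100]
    - [-0.275, -0.084, 0, 0, 0.02, 0.105, 100]
    - [-0.367, -0.112, 0, -0.01, 0.045, 0.13, 100]
    - [-0.459, -0.14, 0, -0.017, 0.072, 0.14, 100]

```text
time: 23.5
tool_pos: [0.5557, -0.0643, 0.2297]
ee_rot: [-3.141, -0.821, 1.866]
wrist_force: [1.0, 0.4, -0.1]
width: 0.0944
finger_force: 0.0
```

Emit:
apply_moves:
  commands:
    - [-0.092, -0.028, 0, -0.003, 0.015, 0, 100]
    - [-0.184, -0.056, 0, -0.006, 0.03, 0, 100]
    - [-0.275, -0.084, 0, -0.009, 0.045, 0, 100]
    - [-0.367, -0.112, 0, -0.012, 0.06, 0, 100]
    - [-0.459, -0.14, 0, -0.016, 0.07, 0, 100]

```text
time: 24.0
tool_pos: [0.5392, 0.0069, 0.2272]
ee_rot: [-3.138, -0.346, 1.863]
wrist_force: [0.9, 0.6, -0.3]
width: 0.0937
finger_force: 0.0
```

Emit:
apply_moves:
  commands:
    - [-0.063, -0.03, 0.028, 0, 0.028, 0, 100]
    - [-0.127, -0.06, 0.055, 0.001, 0.056, 0, 100]
    - [-0.19, -0.09, 0.083, 0.001, 0.084, -0.01, 100]
    - [-0.254, -0.12, 0.11, 0.002, 0.112, -0.03, 100]
    - [-0.317, -0.149, 0.138, 0.002, 0.138, -0.05, 100]

```text
time: 24.5
tool_pos: [0.5418, 0.1458, 0.1771]
ee_rot: [3.118, 0.002, 2.008]
wrist_force: [-0.4, 0.0, -0.4]
width: 0.0945
finger_force: 0.0
```

```bash
python3 -c "
from h import *
plan((.54,.288,.14,33.5,-20),(.54,.288,.0265,33.5,-20))
t=snap('top'); s=snap('side')
b2=lambda I: np.clip((I[...,2]-I[...,1]-40)/70,0,1)
for v in([t],[s]): print(np.round(fitcase(v,.540,.288,.02,.037,b2),4))
w=lambda I: np.clip((I.min(-1)-185)/50,0,1)
print(np.round(fitcase([t],.5423,-.038,.055,.072,w),4))
save(s,'s7.png',(270,170,400,270),6)
"
```

```text
grasp pt [0.5413 0.1456 0.1959] j [ 0.16  0.1   1.41  0.    1.6  -0.28]
-> (0.54, 0.288, 0.14, 33.5, -20)
    [-0.314, -0.149, 0.142] [0.0018, 0.1369, -0.0548]
-> (0.54, 0.288, 0.0265, 33.5, -20)
    [0.0, 0.0, 0.0] [0.0, 0.0, -0.1135]
[  0.536    0.298   52.3937 260.8556]
[  0.5429   0.2953  80.3749 115.7685]
[ 5.431000e-01 -3.840000e-02  1.695030e+01  2.681113e+02]
```

View pics/s7.png

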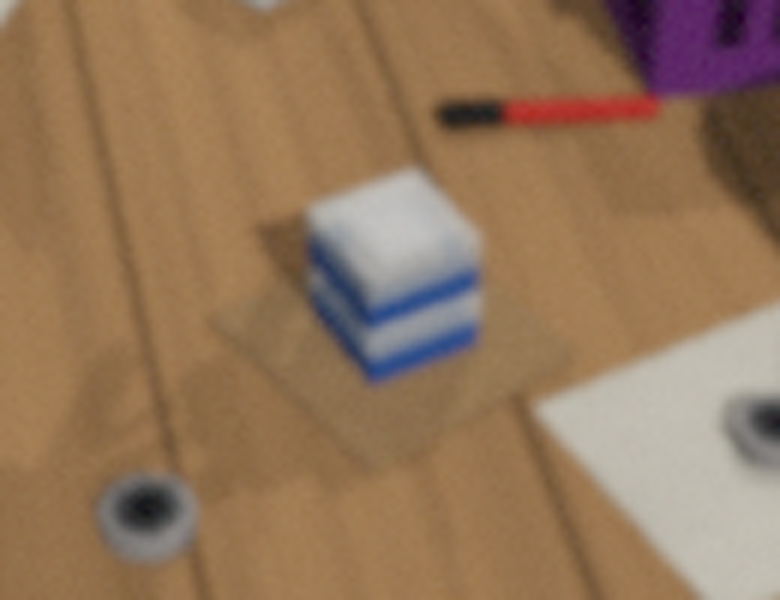

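Case1 is nested flat on the stack, closed and lid up (crop 395,270). I refit case2 from the first pictures, since the gripper now hides it, and continue.

```bash
python3 -c "
from h import *
t=snap('top'); s=snap('side')
t['pixels']=cv2.imread('pics/t0.png')[...,::-1]; s['pixels']=cv2.imread('pics/s0.png')[...,::-1]
b2=lambda I: np.clip((I[...,2]-I[...,1]-30)/70,0,1)
for v in([t],[s],[t,s]): print(np.round(fitcase(v,.540,.288,.02,.037,b2),4))
print(np.round(fitcase([t],.523,-.313,.02,.037,b2),4))
"
```

```text
[ 0.5399  0.2883 33.9845 23.6004]
[ 0.5419  0.293  80.4118 89.5949]
[  0.5401   0.2886  32.5841 125.8223]
[ 0.5229 -0.3139 28.5298 29.2179]
```

Emit:
apply_moves:
  commands:
    - [-0.063, -0.03, 0.028, 0, 0.028, 0, 100]
    - [-0.126, -0.06, 0.057, 0, 0.056, 0, 100]
    - [-0.189, -0.09, 0.085, 0.001, 0.084, -0.01, 100]
    - [-0.252, -0.12, 0.114, 0.001, 0.112, -0.03, 100]
    - [-0.314, -0.149, 0.142, 0.002, 0.137, -0.055, 100]

```text
time: 25.2
tool_pos: [0.5457, 0.2821, 0.1238]
ee_rot: [3.138, 0.348, 2.15]
wrist_force: [-0.0, -0.3, 0.1]
width: 0.094
finger_force: 0.0
```

```bash
python3 -c "
from h import *
plan((.54,.2885,.026,33.7,-20))
"
```

```text
grasp pt [0.5421 0.2875 0.1415] j [ 0.58  0.26  1.37 -0.35  1.51  0.02]
-> (0.54, 0.2885, 0.026, 33.7, -20)
    [-0.003, 0.002, 0.007] [-0.0021, 0.001, -0.1155]
```

Emit:
apply_moves:
  commands:
    - [0, 0, 0.007, -0.001, 0.001, -0.02, 100]
    - [0, 0, 0.007, -0.002, 0.001, -0.05, 100]
    - [0, 0, 0.007, -0.002, 0.001, -0.08, 100]
    - [0, 0, 0.007, -0.002, 0.001, -0.105, 100]
    - [0, 0, 0.007, -0.002, 0.001, -0.115, 100]

```text
time: 25.7
tool_pos: [0.541, 0.2803, 0.0037]
ee_rot: [-3.135, 0.345, 2.159]
wrist_force: [0.0, 1.0, 0.5]
width: 0.0945
finger_force: 0.1
```

Emit:
apply_moves:
  commands:
    - [0, 0, 0, 0, 0, 0, 100]
    - [0, 0, 0, 0, 0, 0, 100]
    - [0, 0, 0, 0, 0, 0, 90]
    - [0, 0, 0, 0, 0, 0, 80]
    - [0, 0, 0, 0, 0, 0, 75]

```text
time: 26.2
tool_pos: [0.5415, 0.2832, 0.0071]
ee_rot: [-3.141, 0.345, 2.161]
wrist_force: [0.5, 0.1, 0.3]
width: 0.0735
finger_force: 0.0
```

```bash
python3 -c "
from h import *
plan((.54,.2885,.026,33.7,-20))
"
```

```text
grasp pt [0.538  0.2885 0.0247] j [ 0.58  0.35  1.5  -0.36  1.3   0.09]
-> (0.54, 0.2885, 0.026, 33.7, -20)
    [-0.003, -0.003, -0.002] [0.0021, -0.0001, 0.0013]
```

Emit:
apply_moves:
  commands:
    - [0, 0, 0, 0.002, 0, 0.001, 75]
    - [0, 0, 0, 0.002, 0, 0.001, 50]
    - [0, 0, 0, 0.002, 0, 0.001, 30]
    - [0, 0, 0, 0.002, 0, 0.001, 30]
    - [0, 0, 0, 0.002, 0, 0.001, 30]

```text
time: 26.7
tool_pos: [0.5431, 0.283, 0.0071]
ee_rot: [-3.139, 0.345, 2.162]
wrist_force: [-0.4, 0.5, 0.5]
width: 0.0593
finger_force: 30.0
```

Emit:
apply_moves:
  commands:
    - [0, 0, 0, 0, 0, 0, 30]
    - [0, 0, 0, 0, 0, 0, 30]
    - [0, 0, 0, 0, 0, 0, 30]
    - [0, 0, 0, 0, 0, 0, 30]
    - [0, 0, 0, 0, 0, 0, 30]

```text
time: 27.2
tool_pos: [0.5431, 0.283, 0.0071]
ee_rot: [-3.139, 0.345, 2.162]
wrist_force: [-0.3, 0.3, 2.8]
width: 0.0597
finger_force: 30.0
```

```bash
python3 -c "
from h import *
o=get_obs();print(o['width'],o['finger_force'],o['wrist_force'])
plan((.54,.2885,.155,33.7,-20),(.40,.168,.155,0,-20),(.40,.168,.14,0,70),(.40,.168,.034,0,70))
"
```

```text
0.05966480073079686 29.999827723950148 [-0.27050431  0.33969912  2.80657588]
grasp pt [0.5396 0.2883 0.0248] j [ 0.58  0.36  1.5  -0.36  1.3   0.09]
-> (0.54, 0.2885, 0.155, 33.7, -20)
    [-0.002, -0.004, -0.002] [0.0005, 0.0002, 0.1302]
-> (0.4, 0.168, 0.155, 0, -20)
    [-0.0, 0.0, -0.588] [-0.1436, -0.1216, 0.0]
-> (0.4, 0.168, 0.14, 0, 70)
    [0.524, 0.0, 0.0] [0.0, 0.0097, -0.0058]
    [0.524, 0.0, 0.0] [0.0, 0.0088, -0.0009]
    [0.524, 0.0, 0.0] [0.0, 0.0056, 0.003]
-> (0.4, 0.168, 0.034, 0, 70)
    [0.0, 0.0, 0.0] [0.0, 0.0, -0.106]
```

Emit:
apply_moves:
  commands:
    - [0, 0, 0, 0, 0, 0.005, 30]
    - [0, 0, 0, 0, 0, 0.025, 30]
    - [0, 0, 0, 0, 0, 0.06, 30]
    - [0, 0, 0, 0, 0, 0.1, 30]
    - [0, 0, 0, 0, 0, 0.13, 30]

```text
time: 27.7
tool_pos: [0.5429, 0.2828, 0.1386]
ee_rot: [-3.139, 0.345, 2.162]
wrist_force: [1.2, 0.7, -2.7]
width: 0.0595
finger_force: 30.0
```

Emit:
apply_moves:
  commands:
    - [0, 0, -0.118, -0.029, -0.024, 0, 30]
    - [0, 0, -0.235, -0.057, -0.049, 0, 30]
    - [0, 0, -0.353, -0.086, -0.073, 0, 30]
    - [0, 0, -0.47, -0.115, -0.097, 0, 30]
    - [0, 0, -0.59, -0.143, -0.122, 0, 30]

```text
time: 28.2
tool_pos: [0.3981, 0.16, 0.1362]
ee_rot: [-3.137, 0.346, 1.568]
wrist_force: [-0.2, -0.8, -2.2]
width: 0.0595
finger_force: 30.0
```

Emit:
apply_moves:
  commands:
    - [0.105, 0, 0, 0, 0.002, 0, 30]
    - [0.21, 0, 0, 0, 0.004, -0.001, 30]
    - [0.315, 0, 0, 0, 0.006, -0.002, 30]
    - [0.42, 0, 0, 0, 0.008, -0.004, 30]
    - [0.524, 0, 0, 0, 0.01, -0.006, 30]

```text
time: 28.7
tool_pos: [0.3996, 0.1707, 0.131]
ee_rot: [-3.14, -0.182, 1.572]
wrist_force: [0.2, -0.3, -2.8]
width: 0.0596
finger_force: 30.0
```

Emit:
apply_moves:
  commands:
    - [0.105, 0, 0, 0, 0.002, 0, 30]
    - [0.21, 0, 0, 0, 0.004, 0, 30]
    - [0.315, 0, 0, 0, 0.006, 0, 30]
    - [0.42, 0, 0, 0, 0.007, 0, 30]
    - [0.524, 0, 0, 0, 0.009, -0.001, 30]

```text
time: 29.2
tool_pos: [0.3999, 0.1792, 0.1299]
ee_rot: [-3.142, -0.705, 1.572]
wrist_force: [-0.2, -0.9, -2.2]
width: 0.0599
finger_force: 30.0
```

Emit:
apply_moves:
  commands:
    - [0.105, 0, 0, 0, 0.001, 0.001, 30]
    - [0.21, 0, 0, 0, 0.002, 0.001, 30]
    - [0.315, 0, 0, 0, 0.003, 0.002, 30]
    - [0.42, 0, 0, 0, 0.004, 0.002, 30]
    - [0.524, 0, 0, 0, 0.006, 0.003, 30]

```text
time: 29.7
tool_pos: [0.4, 0.1851, 0.1324]
ee_rot: [3.14, -1.228, 1.574]
wrist_force: [-0.3, 0.5, -1.8]
width: 0.0597
finger_force: 30.0
```

```bash
python3 -c "
from h import *
o=get_obs();print(o['width'],o['finger_force'],o['wrist_force'])
plan((.40,.168,.036,0,70))
"
```

```text
0.05974017932713283 30.000938738230616 [-0.33885948  0.46080741 -1.788171  ]
grasp pt [0.4001 0.1674 0.1387] j [-0.48  0.11  2.01  1.02  1.77 -0.7 ]
-> (0.4, 0.168, 0.036, 0, 70)
    [-0.007, 0.001, -0.001] [-0.0, 0.0006, -0.1028]
```

Emit:
apply_moves:
  commands:
    - [0, 0, 0, 0, 0, -0.025, 30]
    - [0, 0, 0, 0, 0, -0.05, 30]
    - [0, 0, 0, 0, 0, -0.08, 30]
    - [0, 0, 0, 0, 0, -0.1, 30]
    - [0, 0, 0, 0, 0, -0.102, 30]

```text
time: 30.2
tool_pos: [0.3985, 0.1861, 0.0288]
ee_rot: [-3.126, -1.227, 1.559]
wrist_force: [-0.7, 0.7, -2.1]
width: 0.0599
finger_force: 30.0
```

Emit:
apply_moves:
  commands:
    - [0, 0, 0, 0, 0, -0.001, 30]
    - [0, 0, 0, 0, 0, -0.002, 30]
    - [0, 0, 0, 0, 0, -0.003, 30]
    - [0, 0, 0, 0, 0, -0.004, 30]
    - [0, 0, 0, 0, 0, -0.004, 30]

```text
time: 30.7
tool_pos: [0.4002, 0.1857, 0.0272]
ee_rot: [3.138, -1.226, 1.577]
wrist_force: [0.1, -0.3, -1.3]
width: 0.06
finger_force: 30.0
```

Emit:
apply_moves:
  commands:
    - [0, 0, 0, 0, 0, -0.0005, 30]
    - [0, 0, 0, 0, 0, -0.001, 30]
    - [0, 0, 0, 0, 0, -0.001, 30]
    - [0, 0, 0, 0, 0, -0.001, 30]
    - [0, 0, 0, 0, 0, -0.001, 30]

```text
time: 31.2
tool_pos: [0.3999, 0.1859, 0.0259]
ee_rot: [3.141, -1.227, 1.574]
wrist_force: [0.2, -0.1, -2.0]
width: 0.0599
finger_force: 30.0
```

Emit:
apply_moves:
  commands:
    - [0, 0, 0, 0, 0, -0.0005, 30]
    - [0, 0, 0, 0, 0, -0.001, 30]
    - [0, 0, 0, 0, 0, -0.0015, 30]
    - [0, 0, 0, 0, 0, -0.0017, 30]
    - [0, 0, 0, 0, 0, -0.0017, 30]

```text
time: 31.7
tool_pos: [0.4, 0.1859, 0.025]
ee_rot: [3.14, -1.228, 1.575]
wrist_force: [-2.2, -1.2, 3.6]
width: 0.0595
finger_force: 30.0
```

Emit:
apply_moves:
  commands:
    - [0, 0, 0, 0, 0, -0.0002, 30]
    - [0, 0, 0, 0, 0, -0.0004, 30]
    - [0, 0, 0, 0, 0, -0.0006, 30]
    - [0, 0, 0, 0, 0, -0.0008, 30]
    - [0, 0, 0, 0, 0, -0.0008, 30]

```text
time: 32.2
tool_pos: [0.4, 0.1859, 0.025]
ee_rot: [3.139, -1.23, 1.577]
wrist_force: [-2.2, -4.5, 8.1]
width: 0.0601
finger_force: 30.0
```

Emit:
apply_moves:
  commands:
    - [0, 0, 0, 0, 0, 0, 66]
    - [0, 0, 0, 0, 0, 0, 72]
    - [0, 0, 0, 0, 0, 0, 85]
    - [0, 0, 0, 0, 0, 0, 100]
    - [0, 0, 0, 0, 0, 0, 100]

```text
time: 32.7
tool_pos: [0.3999, 0.1859, 0.0233]
ee_rot: [-3.142, -1.227, 1.573]
wrist_force: [0.1, 0.1, 0.2]
width: 0.0884
finger_force: 0.0
```

Emit:
apply_moves:
  commands:
    - [0, 0, 0, 0, -0.01, 0.004, 100]
    - [0, 0, 0, 0, -0.03, 0.011, 100]
    - [0, 0, 0, 0, -0.056, 0.02, 100]
    - [0, 0, 0, 0, -0.084, 0.03, 100]
    - [0, 0, 0, 0, -0.112, 0.05, 100]

```text
time: 33.2
tool_pos: [0.3993, 0.0726, 0.0735]
ee_rot: [-3.135, -1.227, 1.567]
wrist_force: [0.1, -0.5, -0.1]
width: 0.0939
finger_force: 0.0
```

```bash
cat >> h.py <<'E'
def fitbox(s,F,b,x,y,hx,hy,z0,z1,a0=0):
    def pts(v):
        c,q=np.cos(v[2]*10),np.sin(v[2]*10)
        return np.array([[v[0]+c*i*hx-q*j*hy,v[1]+q*i*hx+c*j*hy,z] for i in(-1,1) for j in(-1,1) for z in(z0,z1)])
    f=lambda v:((cover(s,pts(v),b)-F)**2).sum()
    r=minimize(f,[x,y,a0/10],method="Nelder-Mead",options=dict(initial_simplex=[[x,y,a0/10],[x+.006,y,a0/10],[x,y+.006,a0/10],[x,y,a0/10+.02]]))
    return np.round([r.x[0],r.x[1],np.degrees(r.x[2]*10),r.fun],4)
E
python3 -c "
from h import *
t=snap('top'); b=[238,220,280,268]; I=t['pixels'][b[1]:b[3],b[0]:b[2]].astype(float)
F=np.clip((I[...,2]-I[...,0]-10)/80,0,1)
print('blue half centre',fitbox(t,F,b,.40,.164,.03,.0085,.0,.06))
J=t['pixels'][244,250:278]; print(J.tolist())
plan((.40,.172,.20,0,40),(.40,.172,.20,0,-15),(.40,.172,.033,0,-15))
"
```

```text
blue half centre [0.3996 0.1658 0.6804 6.3697]
[[144, 97, 60], [158, 117, 85], [194, 165, 144], [228, 213, 202], [238, 232, 228], [241, 238, 236], [243, 240, 239], [239, 236, 238], [216, 218, 231], [154, 171, 219], [85, 124, 209], [49, 101, 206], [39, 95, 205], [38, 94, 203], [37, 90, 197], [41, 84, 182], [77, 90, 164], [133, 109, 133], [172, 124, 99], [189, 132, 83], [193, 133, 80], [194, 133, 81], [194, 134, 80], [194, 133, 80], [195, 134, 80], [194, 133, 79], [194, 134, 81], [194, 133, 79]]
grasp pt [0.4023 0.0508 0.0827] j [-0.7   0.32  1.91  0.85  1.84 -0.89]
-> (0.4, 0.172, 0.2, 0, 40)
    [-0.525, 0.005, -0.001] [-0.0023, 0.1156, 0.1093]
-> (0.4, 0.172, 0.2, 0, -15)
    [-0.48, 0.0, 0.0] [0.0, -0.008, -0.004]
    [-0.48, 0.0, 0.0] [0.0, -0.0089, 0.0002]
-> (0.4, 0.172, 0.033, 0, -15)
    [0.0, 0.0, 0.0] [0.0, 0.0, -0.167]
```

The upright case stands as the first did, with the joint line at column 259 and y≈0.1735. Same regrasp.

Emit:
apply_moves:
  commands:
    - [-0.1, 0, 0, 0, 0, 0.045, 100]
    - [-0.21, 0, 0, 0, 0.01, 0.08, 100]
    - [-0.31, 0, 0, 0, 0.045, 0.11, 100]
    - [-0.42, 0, 0, 0, 0.085, 0.112, 100]
    - [-0.52, 0, 0, 0, 0.115, 0.112, 100]

```text
time: 33.75
tool_pos: [0.4007, 0.1895, 0.1878]
ee_rot: [3.135, -0.702, 1.575]
wrist_force: [0.6, 0.0, -0.9]
width: 0.0939
finger_force: 0.0
```

Emit:
apply_moves:
  commands:
    - [-0.096, 0, 0, 0, -0.002, -0.001, 100]
    - [-0.192, 0, 0, 0, -0.003, -0.002, 100]
    - [-0.288, 0, 0, 0, -0.005, -0.003, 100]
    - [-0.384, 0, 0, 0, -0.006, -0.003, 100]
    - [-0.48, 0, 0, 0, -0.008, -0.004, 100]

```text
time: 34.25
tool_pos: [0.4, 0.1805, 0.1822]
ee_rot: [-3.141, -0.223, 1.572]
wrist_force: [0.3, -0.6, -0.2]
width: 0.0939
finger_force: 0.0
```

Emit:
apply_moves:
  commands:
    - [-0.096, 0, 0, 0, -0.002, 0, 100]
    - [-0.192, 0, 0, 0, -0.004, 0, 100]
    - [-0.288, 0, 0, 0, -0.006, 0, 100]
    - [-0.384, 0, 0, 0, -0.008, 0, 100]
    - [-0.48, 0, 0, 0, -0.009, 0, 100]

```text
time: 34.75
tool_pos: [0.4, 0.1716, 0.1821]
ee_rot: [-3.14, 0.257, 1.571]
wrist_force: [-0.5, 0.7, -0.3]
width: 0.0938
finger_force: 0.0
```

```bash
python3 -c "
from h import *
plan((.40,.1735,.033,0.5,-15))
"
```

```text
grasp pt [0.4    0.1764 0.2003] j [ 0.46 -0.06  1.59 -0.23  1.73  0.44]
-> (0.4, 0.1735, 0.033, 0.5, -15)
    [-0.005, -0.002, 0.009] [0.0001, -0.003, -0.1672]
```

Emit:
apply_moves:
  commands:
    - [0, 0, 0.009, 0, -0.003, -0.02, 100]
    - [0, 0, 0.009, 0, -0.003, -0.05, 100]
    - [0, 0, 0.009, 0, -0.003, -0.085, 100]
    - [0, 0, 0.009, 0, -0.003, -0.12, 100]
    - [0, 0, 0.009, 0, -0.003, -0.145, 100]

```text
time: 35.25
tool_pos: [0.3985, 0.168, 0.034]
ee_rot: [-3.136, 0.254, 1.581]
wrist_force: [-0.5, 0.2, -0.2]
width: 0.0937
finger_force: 0.0
```

Emit:
apply_moves:
  commands:
    - [0, 0, 0, 0, 0, -0.01, 100]
    - [0, 0, 0, 0, 0, -0.021, 100]
    - [0, 0, 0, 0, 0, -0.021, 100]
    - [0, 0, 0, 0, 0, -0.021, 90]
    - [0, 0, 0, 0, 0, -0.021, 80]

```text
time: 35.75
tool_pos: [0.401, 0.1693, 0.0168]
ee_rot: [-3.141, 0.252, 1.58]
wrist_force: [0.4, 0.5, -0.3]
width: 0.0809
finger_force: 0.0
```

```bash
python3 -c "
from h import *
plan((.40,.1735,.034,0.5,-15))
"
```

```text
grasp pt [0.401 0.174 0.035] j [ 0.45  0.06  1.82 -0.23  1.38  0.5 ]
-> (0.4, 0.1735, 0.034, 0.5, -15)
    [-0.01, -0.0, -0.001] [-0.001, -0.0007, -0.0009]
```

Emit:
apply_moves:
  commands:
    - [0, 0, 0, -0.001, 0, -0.001, 75]
    - [0, 0, 0, -0.001, 0, -0.001, 60]
    - [0, 0, 0, -0.001, 0, -0.001, 40]
    - [0, 0, 0, -0.001, 0, -0.001, 30]
    - [0, 0, 0, -0.001, 0, -0.001, 30]

```text
time: 36.25
tool_pos: [0.3993, 0.169, 0.0148]
ee_rot: [-3.14, 0.253, 1.581]
wrist_force: [-0.1, 1.2, 1.8]
width: 0.0598
finger_force: 30.0
```

Emit:
apply_moves:
  commands:
    - [0, 0, 0, 0, 0, 0, 30]
    - [0, 0, 0, 0, 0, 0, 30]
    - [0, 0, 0, 0, 0, 0, 30]
    - [0, 0, 0, 0, 0, 0, 30]
    - [0, 0, 0, 0, 0, 0, 30]

```text
time: 36.75
tool_pos: [0.3993, 0.169, 0.0148]
ee_rot: [-3.14, 0.253, 1.581]
wrist_force: [-1.2, -0.3, 4.5]
width: 0.0597
finger_force: 30.0
```

Emit:
apply_moves:
  commands:
    - [0, 0, 0, 0, 0, 0.003, 30]
    - [0, 0, 0, 0, 0, 0.015, 30]
    - [0, 0, 0, 0, 0, 0.05, 30]
    - [0, 0, 0, 0, 0, 0.1, 30]
    - [0, 0, 0, 0, 0, 0.145, 30]

```text
time: 37.25
tool_pos: [0.3981, 0.1685, 0.1608]
ee_rot: [-3.137, 0.254, 1.581]
wrist_force: [0.0, 0.5, -1.8]
width: 0.0597
finger_force: 30.0
```

```bash
python3 -c "
from h import *
plan((.46,.10,.18,17,75.5),(.5442,-.0428,.165,17,75.5))
"
```

```text
grasp pt [0.3981 0.1732 0.179 ] j [ 0.45 -0.06  1.64 -0.23  1.68  0.43]
-> (0.46, 0.1, 0.18, 17, 75.5)
    [0.519, 0.079, 0.074] [0.0192, -0.0148, 0.0004]
    [0.519, 0.079, 0.074] [0.0187, -0.0163, 0.0053]
    [0.519, 0.079, 0.074] [0.0188, -0.02, 0.0088]
-> (0.5442, -0.0428, 0.165, 17, 75.5)
    [0.0, 0.0, 0.0] [0.0842, -0.1428, -0.015]
```

Emit:
apply_moves:
  commands:
    - [0.104, 0.016, 0.015, 0.004, -0.003, 0, 30]
    - [0.208, 0.032, 0.03, 0.008, -0.006, 0, 30]
    - [0.311, 0.047, 0.044, 0.012, -0.009, 0, 30]
    - [0.415, 0.063, 0.059, 0.015, -0.012, 0, 30]
    - [0.519, 0.079, 0.074, 0.019, -0.015, 0, 30]

```text
time: 37.75
tool_pos: [0.4177, 0.1535, 0.1602]
ee_rot: [-3.086, -0.273, 1.658]
wrist_force: [-0.2, 0.0, -3.5]
width: 0.0601
finger_force: 30.0
```

Emit:
apply_moves:
  commands:
    - [0.104, 0.016, 0.015, 0.004, -0.003, 0, 30]
    - [0.208, 0.032, 0.03, 0.008, -0.006, 0.001, 30]
    - [0.311, 0.047, 0.044, 0.012, -0.01, 0.002, 30]
    - [0.415, 0.063, 0.059, 0.015, -0.013, 0.004, 30]
    - [0.519, 0.079, 0.074, 0.019, -0.016, 0.005, 30]

```text
time: 38.25
tool_pos: [0.437, 0.1369, 0.1649]
ee_rot: [-3.067, -0.796, 1.723]
wrist_force: [0.6, 0.7, -2.8]
width: 0.0597
finger_force: 30.0
```

Emit:
apply_moves:
  commands:
    - [0.104, 0.016, 0.015, 0.004, -0.004, 0.001, 30]
    - [0.208, 0.032, 0.03, 0.008, -0.008, 0.003, 30]
    - [0.311, 0.047, 0.044, 0.012, -0.012, 0.005, 30]
    - [0.415, 0.063, 0.059, 0.015, -0.016, 0.007, 30]
    - [0.519, 0.079, 0.074, 0.019, -0.02, 0.009, 30]

```text
time: 38.75
tool_pos: [0.4562, 0.1169, 0.1733]
ee_rot: [3.14, -1.32, 1.868]
wrist_force: [0.4, 0.1, -1.3]
width: 0.0598
finger_force: 30.0
```

Emit:
apply_moves:
  commands:
    - [0, 0, 0, 0.016, -0.028, 0, 30]
    - [0, 0, 0, 0.033, -0.057, 0, 30]
    - [0, 0, 0, 0.05, -0.085, 0, 30]
    - [0, 0, 0, 0.067, -0.114, -0.005, 30]
    - [0, 0, 0, 0.084, -0.141, -0.015, 30]

```text
time: 39.25
tool_pos: [0.5407, -0.0249, 0.1584]
ee_rot: [3.14, -1.315, 1.868]
wrist_force: [0.1, -0.0, -1.6]
width: 0.0597
finger_force: 30.0
```

```bash
python3 -c "
from h import *
plan((.5439,-.0413,.1,17,75.5))
"
```

```text
grasp pt [ 0.546  -0.0423  0.1632] j [-0.58  0.68  1.21  0.92  2.24 -0.68]
-> (0.5439, -0.0413, 0.1, 17, 75.5)
    [0.003, 0.001, 0.001] [-0.0022, 0.001, -0.0631]
```

Emit:
apply_moves:
  commands:
    - [0.003, 0.001, 0, -0.001, 0, -0.015, 30]
    - [0.003, 0.001, 0, -0.002, 0.001, -0.03, 30]
    - [0.003, 0.001, 0, -0.002, 0.001, -0.045, 30]
    - [0.003, 0.001, 0, -0.002, 0.001, -0.058, 30]
    - [0.003, 0.001, 0, -0.002, 0.001, -0.063, 30]

```text
time: 39.75
tool_pos: [0.537, -0.021, 0.0938]
ee_rot: [-3.129, -1.323, 1.855]
wrist_force: [-0.2, 0.1, -0.9]
width: 0.0597
finger_force: 30.0
```

Emit:
apply_moves:
  commands:
    - [0, 0, 0, 0, 0, 0, 30]
    - [0, 0, 0, 0, 0, 0, 30]
    - [0, 0, 0, 0, 0, 0, 30]
    - [0, 0, 0, 0, 0, 0, 30]
    - [0, 0, 0, 0, 0, 0, 30]

```text
time: 40.25
tool_pos: [0.5381, -0.0223, 0.0959]
ee_rot: [3.14, -1.32, 1.868]
wrist_force: [-1.3, 0.7, -1.7]
width: 0.0599
finger_force: 30.0
```

```bash
python3 -c "
from h import *
plan((.5439,-.0413,.089,17,75.5))
t=snap('top'); b=[305,170,356,222]; I=t['pixels'][b[1]:b[3],b[0]:b[2]].astype(float)
w=np.clip((I.min(-1)-215)/25,0,1)
print(fitbox(t,w,b,.543,-.0384,.03,.03,.116,.117,.297))
"
```

```text
grasp pt [ 0.5434 -0.0397  0.1005] j [-0.58  0.76  1.24  0.87  2.18 -0.77]
-> (0.5439, -0.0413, 0.089, 17, 75.5)
    [-0.002, -0.0, 0.002] [0.0005, -0.0016, -0.0116]
[ 5.43900e-01 -3.61000e-02  1.70997e+01  8.65223e+01]
```

The held lid is measured at (0.544, -0.036), yaw 17.1°, against the pile's (0.543, -0.038), yaw 17.0°. I shift 2 mm and lower.

Emit:
apply_moves:
  commands:
    - [0, 0, 0, 0, -0.002, 0, 30]
    - [0, 0, 0, 0, -0.002, -0.003, 30]
    - [0, 0, 0, 0, -0.002, -0.006, 30]
    - [0, 0, 0, 0, -0.002, -0.008, 30]
    - [0, 0, 0, 0, -0.002, -0.008, 30]

```text
time: 40.8
tool_pos: [0.5378, -0.024, 0.0869]
ee_rot: [-3.137, -1.321, 1.861]
wrist_force: [-0.8, -0.2, -3.6]
width: 0.06
finger_force: 30.0
```

Emit:
apply_moves:
  commands:
    - [0, 0, 0, 0, 0, -0.0005, 30]
    - [0, 0, 0, 0, 0, -0.001, 30]
    - [0, 0, 0, 0, 0, -0.0015, 30]
    - [0, 0, 0, 0, 0, -0.002, 30]
    - [0, 0, 0, 0, 0, -0.002, 30]

```text
time: 41.3
tool_pos: [0.538, -0.0242, 0.0855]
ee_rot: [-3.141, -1.32, 1.866]
wrist_force: [0.4, 0.3, -2.1]
width: 0.0598
finger_force: 30.0
```

Emit:
apply_moves:
  commands:
    - [0, 0, 0, 0, 0, -0.0003, 30]
    - [0, 0, 0, 0, 0, -0.0006, 30]
    - [0, 0, 0, 0, 0, -0.001, 30]
    - [0, 0, 0, 0, 0, -0.001, 30]
    - [0, 0, 0, 0, 0, -0.001, 30]

```text
time: 41.8
tool_pos: [0.538, -0.0242, 0.0853]
ee_rot: [3.138, -1.321, 1.87]
wrist_force: [-0.1, -0.9, 4.2]
width: 0.0595
finger_force: 30.0
```

Emit:
apply_moves:
  commands:
    - [0, 0, 0, 0, 0, 0, 67]
    - [0, 0, 0, 0, 0, 0, 72]
    - [0, 0, 0, 0, 0, 0, 85]
    - [0, 0, 0, 0, 0, 0, 100]
    - [0, 0, 0, 0, 0, 0, 100]

```text
time: 42.3
tool_pos: [0.5379, -0.0241, 0.0842]
ee_rot: [-3.139, -1.321, 1.863]
wrist_force: [-0.2, 0.4, 0.8]
width: 0.0885
finger_force: 0.0
```

Emit:
apply_moves:
  commands:
    - [0, 0, 0, 0.004, -0.012, 0.002, 100]
    - [0, 0, 0, 0.012, -0.038, 0.008, 100]
    - [0, 0, 0, 0.02, -0.065, 0.016, 100]
    - [0, 0, 0, 0.028, -0.09, 0.025, 100]
    - [0, 0, 0, 0.034, -0.111, 0.037, 100]

```text
time: 42.8
tool_pos: [0.5721, -0.1363, 0.1211]
ee_rot: [-3.136, -1.321, 1.86]
wrist_force: [0.4, -0.4, -0.8]
width: 0.0941
finger_force: 0.0
```

Emit:
apply_moves:
  commands:
    - [-0.092, -0.028, 0, 0, 0, 0.035, 100]
    - [-0.184, -0.056, 0, 0, 0, 0.07, 100]
    - [-0.275, -0.084, 0, 0, 0.0, 0.105, 100]
    - [-0.367, -0.112, 0, -0.01, 0.0, 0.13, 100]
    - [-0.459, -0.14, 0, -0.02, 0, 0.14, 100]

```text
time: 43.3
tool_pos: [0.5522, -0.1357, 0.2648]
ee_rot: [3.135, -0.832, 1.871]
wrist_force: [-0.0, 0.3, 0.2]
width: 0.0939
finger_force: 0.0
```

Emit:
apply_moves:
  commands:
    - [0, 0, 0, -0.02, 0.03, 0.01, 100]
    - [0, 0, 0, -0.05, 0.06, 0.02, 100]
    - [0, 0, 0, -0.08, 0.1, 0.03, 100]
    - [0, 0, 0, -0.1, 0.145, 0.03, 100]
    - [0, 0, 0, -0.12, 0.19, 0.03, 100]

```text
time: 43.8
tool_pos: [0.4308, 0.0563, 0.2918]
ee_rot: [3.14, -0.84, 1.866]
wrist_force: [1.2, 0.2, -0.0]
width: 0.0941
finger_force: 0.0
```

Emit:
apply_moves:
  commands:
    - [0, 0, 0, -0.02, 0.04, 0, 100]
    - [0, 0, 0, -0.04, 0.085, 0, 100]
    - [0, 0, 0, -0.06, 0.13, 0, 100]
    - [0, 0, 0, -0.08, 0.17, 0, 100]
    - [0, 0, 0, -0.1, 0.2, 0, 100]

```text
time: 44.3
tool_pos: [0.3302, 0.2566, 0.2915]
ee_rot: [3.141, -0.841, 1.868]
wrist_force: [0.3, 0.3, 0.5]
width: 0.0941
finger_force: 0.0
```

```bash
python3 -c "
from h import *
t=snap('top'); s=snap('side'); b=[305,170,356,222]; I=t['pixels'][b[1]:b[3],b[0]:b[2]].astype(float)
w=np.clip((I.min(-1)-185)/50,0,1)
for z in(.106,.109): print('top lid',fitbox(t,w,b,.543,-.0384,.03,.03,z-.001,z,.297))
# predicted vs seen colour bands down the near vertical edge (side view), nested model
a=np.radians(17); 
for P,n in (((-.03,-.03),'A'),((.03,-.03),'B')):
  pass
c,q=np.cos(a),np.sin(a)
for off in(-.015,.0,.015):   # points on the face towards -y (normal (q,-c))
  px=[(.5425+.0301*q+off*c,-.038-.0301*c+off*q,z) for z in np.arange(.002,.112,.003)]
  uv=proj(s,px)
  col=cv2.remap(s['pixels'],uv[:,0].astype(np.float32).reshape(1,-1),uv[:,1].astype(np.float32).reshape(1,-1),cv2.INTER_LINEAR)[0].astype(int)
  print('off',off,[(int(round(z*1000)),int(k[2]-k[0])) for (_,_,z),k in zip(px,col)])
for k in('case1_base','case2_base','stack_base','case1_lid','case2_lid'):
  print(k,[(round(r['score'],2),np.round(r['pixel'],1).tolist()) for r in place_of('side',k)])
print(np.round(proj(s,[(.5425,-.038,z) for z in(.021,.055,.089)]),1).tolist(), get_obs()['tool_pos'])
"
```

```text
top lid [ 5.42500e-01 -3.91000e-02  1.66565e+01  7.88531e+01]
top lid [ 5.42200e-01 -3.88000e-02  1.64544e+01  8.01386e+01]
off -0.015 [(2, -19), (5, 14), (8, 51), (11, 77), (14, 86), (17, 76), (20, 55), (23, 38), (26, 24), (29, 13), (32, 9), (35, 11), (38, 20), (41, 39), (44, 67), (47, 86), (50, 84), (53, 67), (56, 46), (59, 29), (62, 18), (65, 13), (68, 12), (71, 20), (74, 41), (77, 67), (80, 83), (83, 84), (86, 70), (89, 47), (92, 28), (95, 16), (98, 8), (101, 3), (104, -2), (107, -3), (110, -4)]
off 0.0 [(2, -15), (5, 20), (8, 53), (11, 78), (14, 89), (17, 73), (20, 55), (23, 36), (26, 21), (29, 13), (32, 10), (35, 11), (38, 18), (41, 37), (44, 63), (47, 81), (50, 84), (53, 68), (56, 47), (59, 29), (62, 17), (65, 11), (68, 11), (71, 20), (74, 40), (77, 66), (80, 84), (83, 85), (86, 68), (89, 48), (92, 29), (95, 17), (98, 9), (101, 2), (104, -1), (107, -2), (110, -3)]
off 0.015 [(2, -12), (5, 22), (8, 56), (11, 84), (14, 87), (17, 74), (20, 55), (23, 36), (26, 21), (29, 16), (32, 14), (35, 16), (38, 26), (41, 45), (44, 67), (47, 84), (50, 85), (53, 64), (56, 46), (59, 29), (62, 19), (65, 15), (68, 18), (71, 30), (74, 48), (77, 71), (80, 93), (83, 88), (86, 72), (89, 51), (92, 32), (95, 20), (98, 14), (101, 8), (104, 5), (107, 2), (110, -1)]
case1_base [(0.71, [410.6, 314.2]), (0.58, [296.8, 254.3]), (0.55, [336.6, 207.0])]
case2_base [(0.59, [335.8, 201.0]), (0.5, [325.9, 145.0])]
stack_base [(0.62, [335.5, 220.2])]
case1_lid []
case2_lid [(0.92, [332.0, 201.6])]
[[335.0, 220.1], [335.2, 211.4], [335.4, 202.2]] [0.3327838  0.25411374 0.29126212]
```

The blue bands repeat every 34 mm (peaks at about 13.5, 48 and 82 mm) at all three offsets across the face. The cases are therefore closed, level and nested, and the arm is clear, so I hand the job in.

```bash
python3 -c "
from bench import *
print(close_job())"
```

```text
the job is handed in; nothing more can be done
None
```

Both cases were turned lid-up while held shut and nested flat on the case on the cardboard, and the job was handed in at about 44 s; the final check was by camera measurement, and `close_job()` gave no verdict.

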